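Load the balm jars into the warming drawer and switch it to green

ROBOT

A 6-joint arm with a two-finger parallel gripper is mounted at the origin on the work surface. World frame = base frame: x ahead of the robot, y to its left, z up, the work surface at z = 0. Lengths are in m, angles in rad, forces in N, time in s.
With the tool pointing down it reaches from about 0.275 to 0.825 m from the base axis. Payload 5.2 kg.
Tool frame: the origin (TCP) lies at the very end of the fingers, on their centre line; the grasp point (between the pads) lies 19 mm behind it; z points along the fingers, y is the line along which they close (so a half turn about z gives the same grasp; the last joint's range is limited). The gripper opens to 93 mm and grips with 3 to 60 N. Pads are 15 mm wide; open, the fingers measure 128 mm over their backs; the gripper's body (75 mm by 188 mm) begins 65 mm behind the grasp point.
Start: joints at [-1.528, 0.259, 1.535, -0, 1.348, -0.203], TCP at [0.134, -0.533, 0.219] pointing down, gripper open.
Joint ranges: [-3.14, 3.14], [-0.91, 2.08], [0.19, 2.58], [-1.22, 4.36], [0.22, 2.71], [-3.12, 3.12]. Speed limits (rad/s): [2.57, 2.57, 3.14, 3.14, 3.14, 3.14].

INTERFACE

Orientations are given as a unit quaternion [w, x, y, z].
In Python, from plant import env, eyes, workorder gives the robot as it stands.
- The arm moves only by the tool apply_moves, never from a script. Its argument "steps" is a list that holds one entry, the list of rows, each a list of 6 numbers: the shift along the tool's x, y, z in cm, then the turn, a rotation vector about the tool's x, y, z in rad. In form: [[[x, y, z, rx, ry, rz], ...]]. A call has exactly 8 rows; each row shifts and turns the commanded pose from where the row before left it, along the tool's axes as they then stand; what a row does not reach is not made up. A row lasts 1/12 s, in which the tool goes at most 41.7 mm and 7.16 degrees, less where a joint would pass 70% of its speed; a pose out of reach is approached as far as the arm can. A call is refused whole if a number of a shift passes 4.17 or a number of a turn 0.125, either way. A call with a gripper value outside its range is refused whole. "fingers" is the finger opening in cm, from 0 to 9.3, set as the call begins (left out, the last holds). The fingers move at their own pace and stop on an object; the grip force is fixed at half the most. Time passes only in rows, so rows that do not move let the fingers close, or fill a call up. It gives the time, the measured TCP pose, the force, the opening and the grip force at its end, in the units of the state.
- env.state(): the state, without advancing time (a new reading comes with each control period).
- eyes.snapshot(name): name is "side" or "top"; returns a dict with "img" (420x560x3 uint8, red, green, blue), "intrinsics" (3x3 intrinsics, pixels), "rvec" (rotation vector, rad) and "tvec" (3), from world to camera coordinates, as OpenCV has them. Camera axes: x right, y down, z forward; pixel columns grow to the right and rows downward; lengths in m; the calibration is good to about 2 mm. A picture is of the moment at which its call begins. There is no depth.
- workorder.close_job(): hands the job in; it is judged then, once.
The state is a dict: "t": time; "joint_pos": joint angles; "joint_velocities": joint speeds; "tau": joint torques, N m; "ee_pos": TCP position; "tcp_rot": TCP orientation; "wrist_force": force on the tool from outside, world axes, zero at the start; "torque": the same for the moment, N m; "gripper_width": opening from 0.0 (shut) to 1.0 (fully open); "grasp_force": force on a finger pad.
Only numpy, scipy, OpenCV 4.12 (cv2) and the standard library are available. Lean on these libraries where they do the work, as an engineer would, in place of code of your own. Each camera call takes 0.05 s, during which the arm holds its last target. There are 200 camera calls.

TASK

Open the drawer of the white warming cabinet and stand every jar from the white tray upright in the drawer, one jar to a cell (any cells), then shut the drawer fully. Only after that, turn the dial on top of the cabinet to the green mark; leave the toiletries lying about (comb, nail brush, dish, pill box, soap, pump bottle) where they are.

Things in the scene. Friction and masses are not known exactly. Their poses are not given: they have to be found in the camera images.
- warmer: white steel warming cabinet, fixed, 210 (x) x 292 (y) x 122 mm high; origin under its centre on the table; its front, with the drawer, faces its own -x (towards the robot); the dial stands on its top
- drawer (a joint): the warmer's drawer, m: 0 fully shut, 0.16 fully open; slides out along the warmer's -x with about 1.5 N friction; found nearly shut. Front panel 288 mm wide, from 6 to 118 mm above the table, outer face 117 mm from the warmer's centre when shut. Behind it six cells in two rows of three; the cabinet's roof is 98 mm above the cell floor
- drawer_handle (a point): middle of the drawer's steel bar handle, moves with the drawer: round bar 10 mm thick, 120 mm long along the warmer's y, level, 95 mm above the table, its axis 45 mm in front of the front panel (40 mm free gap behind the bar), open above
- cell0 (a point): middle of the floor of the drawer cell in the front (handle side) row, left (+y); moves with the drawer; axes as the warmer's; 14 mm above the table; cell 68 x 68 mm inside; dividers (24 mm thick between side-by-side cells, 6 mm between rows) 34 mm and outer walls 38 mm above the floor
- cell1 (a point): middle of the floor of the drawer cell in the front (handle side) row, middle; moves with the drawer; axes as the warmer's; 14 mm above the table; cell 68 x 68 mm inside; dividers (24 mm thick between side-by-side cells, 6 mm between rows) 34 mm and outer walls 38 mm above the floor
- cell2 (a point): middle of the floor of the drawer cell in the front (handle side) row, right (-y); moves with the drawer; axes as the warmer's; 14 mm above the table; cell 68 x 68 mm inside; dividers (24 mm thick between side-by-side cells, 6 mm between rows) 34 mm and outer walls 38 mm above the floor
- cell3 (a point): middle of the floor of the drawer cell in the rear row, left (+y); moves with the drawer; axes as the warmer's; 14 mm above the table; cell 68 x 68 mm inside; dividers (24 mm thick between side-by-side cells, 6 mm between rows) 34 mm and outer walls 38 mm above the floor
- cell4 (a point): middle of the floor of the drawer cell in the rear row, middle; moves with the drawer; axes as the warmer's; 14 mm above the table; cell 68 x 68 mm inside; dividers (24 mm thick between side-by-side cells, 6 mm between rows) 34 mm and outer walls 38 mm above the floor
- cell5 (a point): middle of the floor of the drawer cell in the rear row, right (-y); moves with the drawer; axes as the warmer's; 14 mm above the table; cell 68 x 68 mm inside; dividers (24 mm thick between side-by-side cells, 6 mm between rows) 34 mm and outer walls 38 mm above the floor
- dial (a joint): the warmer's black selector dial, rad, turns clockwise seen from above as the value grows; four marked settings: 0 black mark (off), 0.6 blue mark, 1.2 green mark, 1.8 red mark; at the start it rests somewhere from black to blue; it is stiff (0.05 N m) and stays where it is left. The coloured 15 mm marks lie on the cabinet top 44 mm from the dial's axis
- dial_grip (a point): on the dial's axis at the height to grip, 147 mm above the table; the dial's grip is an upright bar 48 mm long (x of this point), 14 mm thick (y), its top 13 mm above this point and its flank starting 15 mm below; a white pointer line marks its -x end, which points to the chosen mark
- tier: white steel tray (the lifted-off top tier of the cart), fixed, white rim and grey lined floor, 270 x 370 mm, floor 4 mm thick, rim 14 mm high (corner studs to 28 mm); origin under its centre; the jars stand on it
- jar_amber: closed round jar, 60 mm across and 80 mm tall, straight-sided (amber glass, black cap), heavy-based, about 220 g; origin at the centre of its underside, z up its axis; may be absent
- jar_green: closed round jar, 60 mm across and 80 mm tall, straight-sided (green glass, metal cap), heavy-based, about 220 g; origin at the centre of its underside, z up its axis; may be absent
- jar_clear: closed round jar, 60 mm across and 80 mm tall, straight-sided (clear glass with white label, red cap), heavy-based, about 220 g; origin at the centre of its underside, z up its axis; may be absent
- jar_blue: closed round jar, 60 mm across and 80 mm tall, straight-sided (blue ceramic, wooden cap), heavy-based, about 220 g; origin at the centre of its underside, z up its axis; may be absent
- jar_white: closed round jar, 60 mm across and 80 mm tall, straight-sided (white ceramic, copper cap), heavy-based, about 220 g; origin at the centre of its underside, z up its axis; may be absent
- comb: bamboo comb, 120 x 30 x 8 mm, lying flat in the tier between jars; origin under its centre, long axis y; to be left alone
- nail_brush: nail brush, 34 x 88 x 32 mm, wooden back, white bristles, lying in the tier between jars; origin under its centre, long axis y; to be left alone
- dish: brown ceramic dish, 110 mm across, 30 mm high, left of the tier; origin under its centre; to be left alone
- pill_box: grey plastic pill box with press catch, 60 x 100 x 30 mm, near the back; origin under its centre; to be left alone
- soap: yellow soap on a wooden dish, 75 x 110 x 36 mm, right of the warmer; origin under its centre; to be left alone
- pump_bottle: amber pump bottle, 68 mm across, 177 mm tall, right of the warmer; origin under its centre; to be left alone
Things that resemble listed ones, but are neither listed nor needed, are in the scene too. What is shaped like the jar_amber but purple or turquoise is not meant.

How it is judged:
On the way, in this order (a step that is already met when the one before it is completed fails the run):
1. every jar stands upright on the floor of a drawer cell of its own, released (x of jar_amber in the frame of cell1 between -0.02 and 0.094 m and y of jar_amber in the frame of cell1 between -0.11 and 0.11 m and z of jar_amber in the frame of cell1 between -0.006 and 0.008 m and angle between each of jar_amber, jar_green, jar_clear, jar_blue, jar_white's own z axis and vertical below 0.12 rad and linear speed of each of jar_amber, jar_green, jar_clear, jar_blue, jar_white below 0.05 m/s and contact force between each of jar_amber, jar_green, jar_clear, jar_blue, jar_white and the fingers below 0.1 N and x of jar_green in the frame of cell1 between -0.02 and 0.094 m and y of jar_green in the frame of cell1 between -0.11 and 0.11 m and z of jar_green in the frame of cell1 between -0.006 and 0.008 m and x of jar_clear in the frame of cell1 between -0.02 and 0.094 m and y of jar_clear in the frame of cell1 between -0.11 and 0.11 m and z of jar_clear in the frame of cell1 between -0.006 and 0.008 m and x of jar_blue in the frame of cell1 between -0.02 and 0.094 m and y of jar_blue in the frame of cell1 between -0.11 and 0.11 m and z of jar_blue in the frame of cell1 between -0.006 and 0.008 m and x of jar_white in the frame of cell1 between -0.02 and 0.094 m and y of jar_white in the frame of cell1 between -0.11 and 0.11 m and z of jar_white in the frame of cell1 between -0.006 and 0.008 m), for 0.2 s.
2. the drawer is fully shut with the jars in it (all of step 1 and value of joint drawer below 0.006 m), for 0.2 s.
3. the dial is turned to the green mark (value of joint dial between 1.05 and 1.35 rad and value of joint drawer below 0.006 m), for 0.2 s.
At the end, for the whole second after the job is handed in: Every jar present stands upright (within 0.12 rad) down on the floor of a drawer cell (origin within 8 mm of the floor's height, inside the drawer), released and at rest; the drawer is shut to within 6 mm; the dial is at the green mark (1.2 rad, within 0.15) (all of step 1 and all of step 3 and velocity of joint dial below 0.05 rad/s); the robot touches nothing.
It fails at once if one of the toiletries is moved more than 60 mm or tipped over (distance of any of comb, nail_brush, dish, pill_box, soap, pump_bottle from where it was at the start of the episode above 0.06 m or angle between any of comb, nail_brush, dish, pill_box, soap, pump_bottle's own z axis and vertical above 0.8 rad).
Of jar_amber, jar_green, jar_clear, jar_blue, jar_white only 3 to 5 are there at a start; the rules pass over those that are not, and their reading is None.
At some moment in a run one of jar_amber, jar_green, jar_clear, jar_blue, jar_white may be knocked a few centimetres aside while the robot is not near it.
It also fails if it takes over 210 s, if anything falls off the work surface, if the arm or the gripper's body presses on something with over 40 N, if the wrist force passes 120 N, or if a joint passes its speed limit or range.

## Working session

There is one attempt and no reset: what is moved stays moved. The work goes in short steps, Python scripts to look and compute and a tool call to move; the robot and the scene stay as the last step left them, time stands still between calls to the robot, and variables do not carry over. Pictures are saved under pics/ and viewed, at most 14 in all, crops included, and the job is handed in when it is done.

Besides the shell and the picture viewer there is one more tool, called as name(argument=value, ...), one argument or row to a line, values as JSON. apply_moves: Moves the arm, as the interface text tells. Its arguments: {"type":"object","properties":{"steps":{"type":"array"},"fingers":{"type":"number"}},"required":["steps"]}

```bash
ls; mkdir -p pics
cat > h.py <<'E'
import numpy as np, cv2
from plant import env, eyes, workorder
def snap(name,fn=None):
    s=eyes.snapshot(name)
    if fn: cv2.imwrite('pics/'+fn,s['img'][:,:,::-1])
    return s
def ray(s,uv,z):
    K=np.array(s['intrinsics']);R=cv2.Rodrigues(np.array(s['rvec'],float))[0];t=np.array(s['tvec'],float).ravel()
    C=-R.T@t;d=R.T@np.linalg.solve(K,np.array([uv[0],uv[1],1.]))
    return C+d*(z-C[2])/d[2]
def proj(s,p):
    return cv2.projectPoints(np.array(p,float).reshape(-1,3),np.array(s['rvec'],float),np.array(s['tvec'],float),np.array(s['intrinsics'],float),None)[0].reshape(-1,2)
E
python3 - <<'E'
from h import *
a=snap('top','t0.png');b=snap('side','s0.png')
for s in(a,b):
    R=cv2.Rodrigues(np.array(s['rvec']))[0];print(-R.T@np.array(s['tvec']).ravel(),R[2],np.array(s['intrinsics'])[0])
print(env.state())
E
```

```text
pics
[0.35893321 0.01896897 1.53400858] [ 0.15047936 -0.00167059 -0.98861174] [497.47840783   0.         282.03719979]
[ 0.4633271  -1.11244589  1.25051129] [ 0.06911305  0.70960526 -0.70120166] [545.0944851    0.         281.33773104]
{'t': 0.1, 'joint_pos': array([-1.52778511e+00,  2.59262663e-01,  1.53596407e+00, -6.86056299e-06,
        1.34801860e+00, -2.02800584e-01]), 'joint_velocities': array([ 0.00045184, -0.00101275, -0.0029727 ,  0.00113147, -0.00109197,
        0.00021914]), 'tau': array([ 2.21593618e-03, -4.38212299e+01, -2.84643209e+01,  7.21236365e-02,
        3.62456159e-02, -5.78866866e-05]), 'ee_pos': array([ 0.13383735, -0.53295618,  0.21790871]), 'tcp_rot': array([-8.23970902e-04,  9.92456141e-01,  1.22597415e-01,  6.26157341e-05]), 'wrist_force': array([-0.19577492,  0.03403984, -0.5791438 ]), 'torque': array([0.03023541, 0.0326164 , 0.03232235]), 'grasp_force': 0.0, 'gripper_width': 1.0023565749345942}
```

View pics/t0.png

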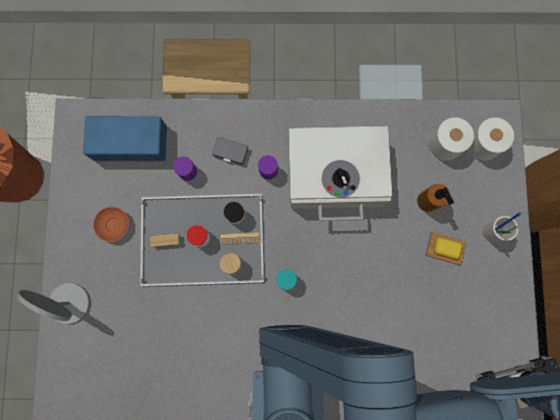

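View pics/s0.png

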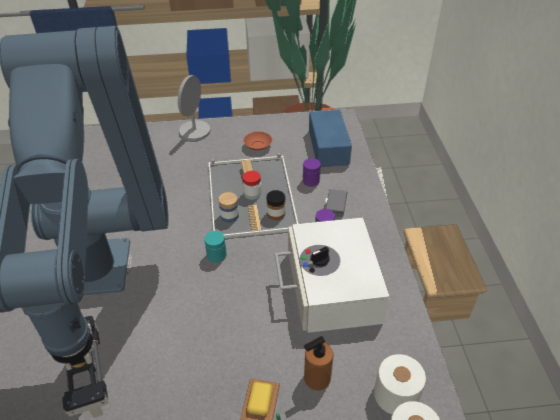

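Run:
```python
from h import *
a=cv2.imread('pics/t0.png');b=cv2.imread('pics/s0.png')
A=cv2.resize(a[110:310,130:400],None,fx=2.9,fy=2.9,interpolation=cv2.INTER_CUBIC)
B=cv2.resize(b[145:340,200:390],None,fx=3,fy=3,interpolation=cv2.INTER_CUBIC)
cv2.imwrite('pics/t1.png',A);cv2.imwrite('pics/s1.png',B)
```

```text
(no output)
```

View pics/t1.png

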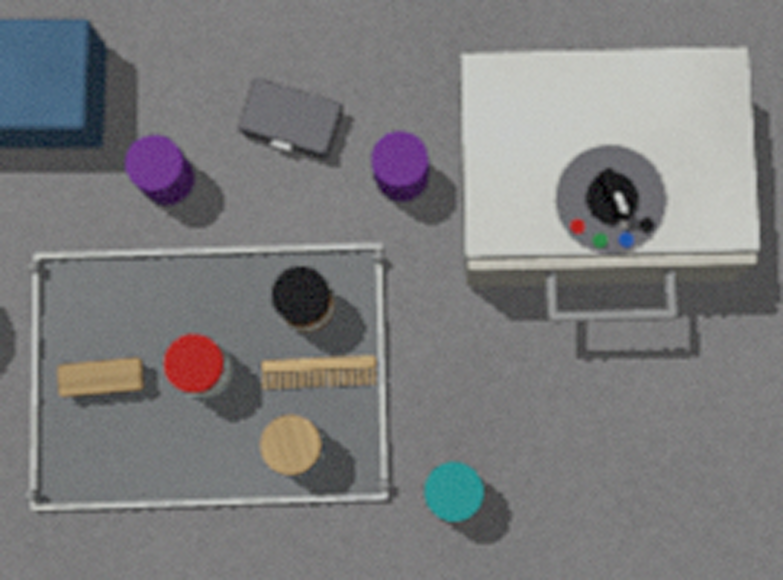

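View pics/s1.png

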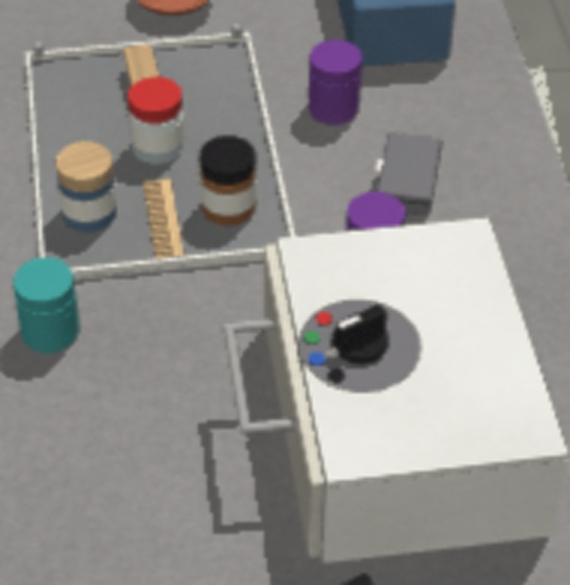

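```bash
cat >> h.py <<'E'
CAPS={'amber':((0,0,0),(180,255,45)),'red':((0,180,110),(6,255,255)),'wood':((10,60,120),(25,170,255))}
def cap(s,name,roi,z=0.084):
    hsv=cv2.cvtColor(s['img'],cv2.COLOR_RGB2HSV);m=cv2.inRange(hsv,*map(np.array,CAPS[name]))
    M=np.zeros_like(m);x0,y0,x1,y1=roi;M[y0:y1,x0:x1]=m[y0:y1,x0:x1]
    n,l,st,c=cv2.connectedComponentsWithStats(M);k=1+np.argmax(st[1:,4])
    x,y,w,h,ar=st[k];return c[k],(w,h,ar),ray(s,c[k],z)
E
python3 - <<'E'
from h import *
a=snap('top');b=snap('side')
for n,r,q in(('amber',(215,198,250,226),(262,185,292,212)),('red',(180,220,215,252),(238,168,265,188)),('wood',(218,250,246,278),(215,190,242,208))):
    print(n,cap(a,n,r),cap(b,n,q))
T=lambda x,y:np.array([x/2.9+130,y/2.9+110]);S=lambda x,y:np.array([x/3+200,y/3+145])
P=[ray(a,T(*p),.122)[:2] for p in((469,256),(461,53),(748,47),(756,249))]
print('roof',*P)
P2=[ray(b,S(*p),.122)[:2] for p in((282,238),(490,219),(566,452),(326,482))]
print('roof side',*P2)
for P_ in(P,P2):
  c=np.mean(P_,0);e1=P_[1]-P_[0];e2=P_[2]-P_[1];print(c,np.linalg.norm(e1),np.linalg.norm(e2),np.arctan2(e1[1],e1[0]),np.arctan2(-e2[0],e2[1])+0, [np.linalg.norm(P_[2]-P_[3]),np.linalg.norm(P_[3]-P_[0])])
print('handle',[ray(a,T(*p),.1) for p in((549,315),(672,316))],[ray(b,S(*p),.1) for p in((228,328),(243,428))])
for n,p,q in(('blk',(646,225),(336,376)),('blue',(626,240),(317,359)),('green',(600,240),(311,338)),('red',(577,226),(324,319))): print(n,ray(a,T(*p),.122)[:2],ray(b,S(*q),.122)[:2])
print('dialplate',ray(a,T(611,199),.122)[:2],ray(b,S(360,345),.122)[:2])
print('teal',ray(a,T(454,491),.08),'brush',ray(a,T(100,377),.035),'comb',ray(a,T(319,372),.01))
E
```

```text
amber (array([233.41197183, 211.52112676]), (np.int32(20), np.int32(20), np.int32(284)), array([0.56925872, 0.15967554, 0.084     ])) (array([275.28899083, 198.18348624]), (np.int32(17), np.int32(15), np.int32(218)), array([0.56798097, 0.15214296, 0.084     ]))
red (array([196.40878378, 234.99662162]), (np.int32(20), np.int32(19), np.int32(296)), array([0.49957935, 0.26660602, 0.084     ])) (array([250.91875, 177.325  ]), (np.int32(16), np.int32(14), np.int32(160)), array([0.49807978, 0.26232171, 0.084     ]))
wood (array([229.78635015, 262.90801187]), (np.int32(21), np.int32(21), np.int32(337)), array([0.41869537, 0.16754544, 0.084     ])) (array([227.45701357, 199.0678733 ]), (np.int32(19), np.int32(16), np.int32(221)), array([0.41747694, 0.16532646, 0.084     ]))
roof [ 0.60281568 -0.01123267] [ 0.81181233 -0.00313548] [ 0.81915483 -0.29471795] [ 0.61078747 -0.29658683]
roof side [ 0.60771911 -0.00706916] [ 0.81329452 -0.00424277] [ 0.81779963 -0.29012152] [ 0.6093836 -0.2983383]
[ 0.71114257 -0.15141824] 0.20915344490446106 0.2916749037968258 0.03872379622545626 -3.116416421140307 [np.float64(0.20837574115791013), np.float64(0.2854654921535498)]
[ 0.71204921 -0.14994294] 0.20559483569290893 0.2859142469758234 0.013747818818921701 -3.125835148133563 [np.float64(0.20857794007631425), np.float64(0.29127388989109115)]
handle [array([ 0.54686672, -0.09189169,  0.1       ]), array([ 0.5462385 , -0.21520671,  0.1       ])] [array([ 0.54583215, -0.09744577,  0.1       ]), array([ 0.54743775, -0.21635943,  0.1       ])]
blk [ 0.63472407 -0.18764008] [ 0.63456463 -0.18460633]
blue [ 0.61946628 -0.16745228] [ 0.62041879 -0.16299921]
green [ 0.61938308 -0.14157673] [ 0.61840983 -0.13751174]
red [ 0.63348705 -0.11884973] [ 0.6334547  -0.11583059]
dialplate [ 0.66106027 -0.1531451 ] [ 0.66154384 -0.15088573]
teal [0.37212448 0.00286101 0.08      ] brush [0.48889655 0.37082574 0.035     ] comb [0.49706338 0.14518091 0.01      ]
```

Three listed jars are in the tray: amber with a black cap at (233,212), clear with a red cap at (196,235), and blue with a wooden cap at (230,263). The crops show this clearly. The purple ones at (185,168) and (268,166) and the turquoise one at (287,280) are decoys. The dial pointer sits between black and blue, and the handle is at about (0.547,-0.153). First I go above the gap behind the handle.

apply_moves(
  steps=[
    [[0, 0, 0, 0, 0, 0.1135], [0, 0, 0, 0, 0, 0.1135], [2.02, -1.69, 0, 0, 0, 0], [2.02, -1.69, 0, 0, 0, 0], [2.02, -1.69, 0, 0, 0, 0], [2.02, -1.69, 0, 0, 0, 0], [2.02, -1.69, 0, 0, 0, 0], [2.02, -1.69, 0, 0, 0, 0]],
  ],
  fingers=0,
)

```text
t: 0.87
ee_pos: [0.2538, -0.4288, 0.2185]
tcp_rot: [-0.0, 1.0, 0.009, -0.0]
wrist_force: [-0.3, -0.2, 0.3]
gripper_width: 0.47
grasp_force: 0.0
```

apply_moves(
  steps=[
    [[2.02, -1.69, 0, 0, 0, 0], [2.02, -1.69, 0, 0, 0, 0], [2.02, -1.69, 0, 0, 0, 0], [2.02, -1.69, 0, 0, 0, 0], [2.02, -1.69, 0, 0, 0, 0], [2.02, -1.69, 0, 0, 0, 0], [2.02, -1.69, 0, 0, 0, 0], [2.02, -1.69, 0, 0, 0, 0]],
  ],
)

```text
t: 1.53
ee_pos: [0.4129, -0.2905, 0.2186]
tcp_rot: [-0.0, 1.0, 0.009, -0.0]
wrist_force: [0.0, -1.0, 1.2]
gripper_width: 0.008
grasp_force: 0.0
```

apply_moves(
  steps=[
    [[2.02, -1.69, 0, 0, 0, 0], [2.02, -1.69, 0, 0, 0, 0], [2.02, -1.69, 0, 0, 0, 0], [2.02, -1.69, 0, 0, 0, 0], [2.02, -1.69, 0, 0, 0, 0], [2.02, -1.69, 0, 0, 0, 0], [2.02, -1.69, 0, 0, 0, 0], [2.02, -1.69, 0, 0, 0, 0]],
  ],
)

```text
t: 2.2
ee_pos: [0.5719, -0.1523, 0.2184]
tcp_rot: [-0.0, 1.0, 0.009, -0.0]
wrist_force: [-0.3, -0.4, -0.0]
gripper_width: 0.007
grasp_force: 0.0
```

```bash
cat >> h.py <<'E'
from scipy.spatial.transform import Rotation as Ro
def go(p):
    "tool-axis shift in cm from the present TCP to world point p, and tool yaw and tilt"
    s=env.state();q=s['tcp_rot'];R=Ro.from_quat([q[1],q[2],q[3],q[0]]).as_matrix()
    print('t%.1f'%s['t'],'tcp',np.round(s['ee_pos'],4),'yaw %.3f'%np.arctan2(R[1,0],R[0,0]),'z',np.round(R[:,2],3),'grip %.2f F %.1f'%(s['gripper_width'],s['grasp_force']),'w',np.round(s['wrist_force'],1))
    if p is not None: print('shift cm',np.round(R.T@(np.array(p)-s['ee_pos'])*100,2))
E
python3 -c "
from h import *
go((.571,-.153,.075))"
```

```text
t2.2 tcp [ 0.5719 -0.1523  0.2184] yaw 0.019 z [-0.  0. -1.] grip 0.01 F 0.0 w [-0.3 -0.4 -0. ]
shift cm [-0.09  0.07 14.34]
```

apply_moves(
  steps=[
    [[0, 0, 2.5, 0, 0, 0], [0, 0, 2.5, 0, 0, 0], [0, 0, 2.5, 0, 0, 0], [0, 0, 1.8, 0, 0, 0], [0, 0, 1.3, 0, 0, 0], [0, 0, 1.3, 0, 0, 0], [0, 0, 1.2, 0, 0, 0], [0, 0, 1.2, 0, 0, 0]],
  ],
)

```text
t: 2.87
ee_pos: [0.5709, -0.1533, 0.0747]
tcp_rot: [-0.0, 1.0, 0.009, -0.0]
wrist_force: [-0.5, -0.8, -0.4]
gripper_width: 0.008
grasp_force: 0.0
```

apply_moves(
  steps=[
    [[-0.6, 0, 0, 0, 0, 0], [-0.6, 0, 0, 0, 0, 0], [-0.6, 0, 0, 0, 0, 0], [-0.8, 0, 0, 0, 0, 0], [-1, 0, 0, 0, 0, 0], [-1, 0, 0, 0, 0, 0], [-1, 0, 0, 0, 0, 0], [-1, 0, 0, 0, 0, 0]],
  ],
)

```text
t: 3.53
ee_pos: [0.5046, -0.1551, 0.0765]
tcp_rot: [0.001, 1.0, 0.009, 0.001]
wrist_force: [2.3, -1.5, 0.8]
gripper_width: 0.005
grasp_force: 1.1
```

apply_moves(
  steps=[
    [[-1.4, 0, 0, 0, 0, 0], [-1.4, 0, 0, 0, 0, 0], [-1.4, 0, 0, 0, 0, 0], [-1.4, 0, 0, 0, 0, 0], [-1.4, 0, 0, 0, 0, 0], [-1.2, 0, 0, 0, 0, 0], [-0.9, 0, 0, 0, 0, 0], [-0.6, 0, 0, 0, 0, 0]],
  ],
)

```text
t: 4.2
ee_pos: [0.4069, -0.1564, 0.0759]
tcp_rot: [0.0, 1.0, 0.009, 0.0]
wrist_force: [1.4, -0.8, 1.2]
gripper_width: 0.003
grasp_force: 0.9
```

apply_moves(
  steps=[
    [[-0.2, 0, 0, 0, 0, 0], [-0.2, 0, 0, 0, 0, 0], [-0.2, 0, 0, 0, 0, 0], [0, 0, 0, 0, 0, 0], [0, 0, 0, 0, 0, 0], [0, 0, 0, 0, 0, 0], [0, 0, 0, 0, 0, 0], [0, 0, 0, 0, 0, 0]],
  ],
)

```text
t: 4.87
ee_pos: [0.4027, -0.1564, 0.0757]
tcp_rot: [-0.0, 1.0, 0.009, 0.0]
wrist_force: [4.2, 2.5, 1.2]
gripper_width: 0.005
grasp_force: 2.3
```

```bash
python3 -c "
from h import *
snap('top','t2.png')
s=cv2.imread('pics/t2.png');cv2.imwrite('pics/t2c.png',cv2.resize(s[110:310,130:400],None,fx=2.9,fy=2.9,interpolation=cv2.INTER_CUBIC))
go(None)"
```

```text
t4.9 tcp [ 0.4027 -0.1564  0.0757] yaw 0.019 z [ 0.001  0.    -1.   ] grip 0.00 F 2.3 w [4.6 2.8 2.1]
```

View pics/t2c.png

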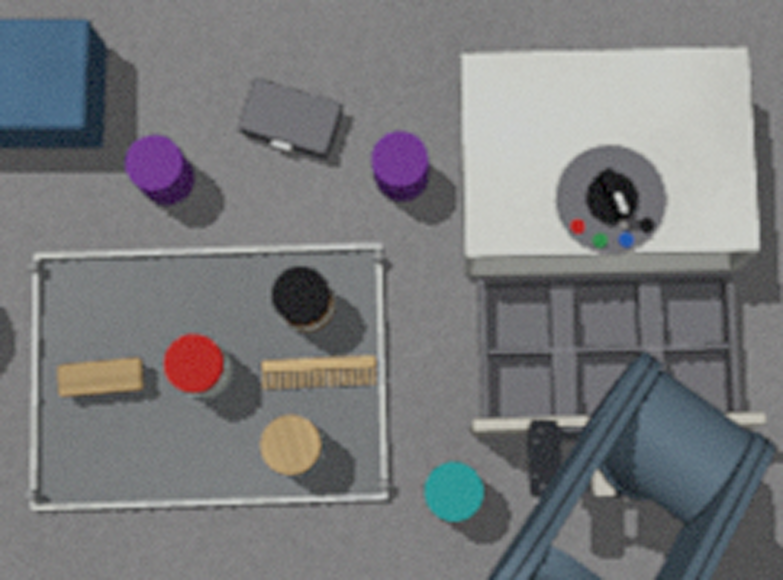

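Drawer is open: row divider at y≈350 in the crop, column dividers at x≈552-574 and 640-663. The jars have not moved. Next I locate the cells and lift off the handle.

Run:
```python
from h import *
a=snap('top')
T=lambda x,y:np.array([x/2.9+130,y/2.9+110])
print('row div',[ray(a,T(*p),.048)[:2] for p in((525,351),(610,350),(700,350))])
print('col div centres rear',[ray(a,T(*p),.048)[:2] for p in((562.5,320),(651,320))], 'front',ray(a,T(562.5,385),.048)[:2])
print('panel top outer/inner',[ray(a,T(*p),.118)[:2] for p in((475,430),(475,420),(760,424),(760,414))])
for n,r in(('amber',(215,198,250,226)),('red',(180,220,215,252)),('wood',(218,250,246,278))): print(n,cap(a,n,r)[2])
go(None)
```

```text
row div [array([ 0.5160418 , -0.07075545]), array([ 0.51734977, -0.15874966]), array([ 0.51763404, -0.25193754])]
col div centres rear [array([ 0.54849072, -0.10988565]), array([ 0.54877518, -0.20179639])] front [ 0.48094145 -0.10921969]
panel top outer/inner [array([ 0.43089062, -0.0171676 ]), array([ 0.44064291, -0.01717473]), array([ 0.43756024, -0.29617059]), array([ 0.44732965, -0.29646826])]
amber [0.56940196 0.15955078 0.084     ]
red [0.49983864 0.26696031 0.084     ]
wood [0.41859999 0.16745294 0.084     ]
t5.0 tcp [ 0.4027 -0.1564  0.0757] yaw 0.019 z [ 0.001  0.    -1.   ] grip 0.00 F 2.3 w [4.7 3.3 0.9]
```

apply_moves(
  steps=[
    [[0.4, 0, 0, 0, 0, 0], [0, 0, -1.2, 0, 0, 0], [0, 0, -2, 0, 0, 0], [0, 0, -2.5, 0, 0, 0], [0, 0, -2.5, 0, 0, 0], [0, 0, -2.5, 0, 0, 0], [0, 0, -1, 0, 0, 0], [0, 0, 0, 0, 0, 0]],
  ],
  fingers=0,
)

```text
t: 5.63
ee_pos: [0.407, -0.1576, 0.1949]
tcp_rot: [0.002, 1.0, 0.009, 0.001]
wrist_force: [1.2, -0.2, 0.2]
gripper_width: 0.004
grasp_force: 0.0
```

apply_moves(
  steps=[
    [[0.15, -2.7, 0, 0, 0, 0], [0.15, -2.7, 0, 0, 0, 0], [0.15, -2.7, 0, 0, 0, 0], [0.15, -2.7, 0, 0, 0, 0], [0.15, -2.7, 0, 0, 0, 0], [0.15, -2.7, 0, 0, 0, 0], [0.15, -2.7, 0, 0, 0, 0], [0.15, -2.7, 0, 0, 0, 0]],
  ],
  fingers=9.3,
)

```text
t: 6.3
ee_pos: [0.4128, 0.0607, 0.1911]
tcp_rot: [0.0, 1.0, 0.009, -0.002]
wrist_force: [0.2, 0.6, 0.3]
gripper_width: 0.531
grasp_force: 0.0
```

apply_moves(
  steps=[
    [[0.15, -2.7, 0, 0, 0, 0], [0.15, -2.7, 0, 0, 0, 0], [0.15, -2.7, 0, 0, 0, 0], [0.15, -2.7, 0, 0, 0, 0], [0, 0, 2.5, 0, 0, 0], [0, 0, 2.5, 0, 0, 0], [0, 0, 2, 0, 0, 0], [0, 0, 0, 0, 0, 0]],
  ],
)

```text
t: 6.97
ee_pos: [0.4138, 0.1672, 0.1178]
tcp_rot: [0.001, 1.0, 0.01, -0.005]
wrist_force: [-0.9, -0.4, -0.8]
gripper_width: 0.995
grasp_force: 0.0
```

```bash
python3 -c "
from h import *
go((.418,.167,.050))"
```

```text
t7.0 tcp [0.4138 0.1672 0.1178] yaw 0.020 z [-0.01  -0.002 -1.   ] grip 0.99 F 0.0 w [-0.9 -0.4 -0.8]
shift cm [0.49 0.01 6.77]
```

apply_moves(
  steps=[
    [[0.43, 0, 0, 0, 0.01, 0], [0, 0, 1.4, 0, 0, 0], [0, 0, 1.4, 0, 0, 0], [0, 0, 1.4, 0, 0, 0], [0, 0, 1.3, 0, 0, 0], [0, 0, 1.3, 0, 0, 0], [0, 0, 0, 0, 0, 0], [0, 0, 0, 0, 0, 0]],
  ],
)

```text
t: 7.63
ee_pos: [0.4237, 0.1677, 0.0552]
tcp_rot: [0.0, 1.0, 0.009, 0.005]
wrist_force: [-1.0, 0.1, 0.8]
gripper_width: 0.995
grasp_force: 0.0
```

apply_moves(
  steps=[
    [[0, 0, 0, 0, 0, 0], [0, 0, 0, 0, 0, 0], [0, 0, 0, 0, 0, 0], [0, 0, 0, 0, 0, 0], [0, 0, 0, 0, 0, 0], [0, 0, 0, 0, 0, 0], [0, 0, 0, 0, 0, 0], [0, 0, 0, 0, 0, 0]],
  ],
  fingers=4,
)

```text
t: 8.3
ee_pos: [0.4234, 0.168, 0.055]
tcp_rot: [-0.0, 1.0, 0.009, 0.005]
wrist_force: [0.1, 0.8, 4.1]
gripper_width: 0.639
grasp_force: 30.0
```

```bash
python3 -c "
from h import *
go((.418,.167,.050))"
```

```text
t8.3 tcp [0.4234 0.168  0.055 ] yaw 0.019 z [ 0.011  0.    -1.   ] grip 0.64 F 30.0 w [0.1 0.8 4.1]
shift cm [-0.54  0.09  0.49]
```

apply_moves(
  steps=[
    [[0, 0, 0, 0, 0, 0], [0, 0, 0, 0, 0, 0], [0, 0, 0, 0, 0, 0], [0, 0, 0, 0, 0, 0], [0, 0, 0, 0, 0, 0], [-0.25, 0, 0.2, 0, -0.011, 0], [-0.25, 0, 0.2, 0, 0, 0], [0, 0, 0, 0, 0, 0]],
  ],
  fingers=9.3,
)

```text
t: 8.97
ee_pos: [0.4172, 0.1677, 0.05]
tcp_rot: [0.0, 1.0, 0.009, -0.001]
wrist_force: [0.5, 0.4, 0.3]
gripper_width: 1.002
grasp_force: 0.0
```

apply_moves(
  steps=[
    [[0, 0, 0, 0, 0, 0], [0, 0, 0, 0, 0, 0], [0, 0, 0, 0, 0, 0], [0, 0, 0, 0, 0, 0], [0, 0, 0, 0, 0, 0], [0, 0, 0, 0, 0, 0], [0, 0, 0, 0, 0, 0], [0, 0, 0, 0, 0, 0]],
  ],
  fingers=4,
)

```text
t: 9.63
ee_pos: [0.4182, 0.1678, 0.0507]
tcp_rot: [-0.0, 1.0, 0.009, -0.0]
wrist_force: [0.0, -0.0, 1.5]
gripper_width: 0.643
grasp_force: 30.0
```

```bash
python3 -c "
from h import *
a=snap('top')
print(cap(a,'wood',(218,250,246,278)))
go((.4816,-.247,.2))"
```

```text
Traceback (most recent call last):
  File "h.py", line 17, in cap
    n,l,st,c=cv2.connectedComponentsWithStats(M);k=1+np.argmax(st[1:,4])
                                                     ~~~~~~~~~^^^^^^^^^^
ValueError: attempt to get argmax of an empty sequence
```

apply_moves(
  steps=[
    [[0, 0, -1, 0, 0, 0], [0, 0, -2, 0, 0, 0], [0, 0, -2.5, 0, 0, 0], [0, 0, -2.5, 0, 0, 0], [0, 0, -2.5, 0, 0, 0], [0, 0, -2.5, 0, 0, 0], [0, 0, -1.5, 0, 0, 0], [0, 0, -0.5, 0, 0, 0]],
  ],
)

```text
t: 10.35
ee_pos: [0.4195, 0.168, 0.203]
tcp_rot: [-0.0, 1.0, 0.009, 0.002]
wrist_force: [-0.6, 0.1, -2.4]
gripper_width: 0.643
grasp_force: 30.0
```

apply_moves(
  steps=[
    [[0.1, 0.8, 0, 0, 0, 0], [0.3, 2, 0, 0, 0, 0], [0.35, 2.6, 0, 0, 0, 0], [0.35, 2.6, 0, 0, 0, 0], [0.35, 2.6, 0, 0, 0, 0], [0.35, 2.6, 0, 0, 0, 0], [0.35, 2.6, 0, 0, 0, 0], [0.35, 2.6, 0, 0, 0, 0]],
  ],
)

```text
t: 11.02
ee_pos: [0.4454, -0.0172, 0.1986]
tcp_rot: [-0.0, 1.0, 0.009, -0.002]
wrist_force: [-0.3, -0.1, -1.7]
gripper_width: 0.639
grasp_force: 30.0
```

apply_moves(
  steps=[
    [[0.35, 2.6, 0, 0, 0, 0], [0.35, 2.6, 0, 0, 0, 0], [0.35, 2.6, 0, 0, 0, 0], [0.35, 2.6, 0, 0, 0, 0], [0.35, 2.6, 0, 0, 0, 0], [0.35, 2.6, 0, 0, 0, 0], [0.35, 2.6, 0, 0, 0, 0], [0.3, 2.6, 0, 0, 0, 0]],
  ],
)

```text
t: 11.68
ee_pos: [0.4768, -0.2244, 0.1982]
tcp_rot: [-0.001, 1.0, 0.009, -0.002]
wrist_force: [-0.5, -0.1, -2.2]
gripper_width: 0.638
grasp_force: 30.0
```

apply_moves(
  steps=[
    [[0.2, 1.8, 0, 0, 0, 0], [0.1, 0.8, 0, 0, 0, 0], [0, 0, 0, 0, 0, 0], [0, 0, 0, 0, 0, 0], [0, 0, 0, 0, 0, 0], [0, 0, 0, 0, 0, 0], [0, 0, 0, 0, 0, 0], [0, 0, 0, 0, 0, 0]],
  ],
)

```text
t: 12.35
ee_pos: [0.4817, -0.2482, 0.2009]
tcp_rot: [0.0, 1.0, 0.01, -0.0]
wrist_force: [-0.5, -0.4, -1.6]
gripper_width: 0.64
grasp_force: 30.0
```

```bash
python3 -c "
from h import *
snap('side','s2.png')
s=cv2.imread('pics/s2.png');cv2.imwrite('pics/s2c.png',cv2.resize(s[145:345,190:390],None,fx=3,fy=3,interpolation=cv2.INTER_CUBIC))
go((.4816,-.247,.060))"
```

```text
t12.4 tcp [ 0.4817 -0.2484  0.2009] yaw 0.020 z [-0.001 -0.    -1.   ] grip 0.64 F 30.0 w [-0.7  0.  -2.5]
shift cm [-0.   -0.14 14.09]
```

View pics/s2c.png

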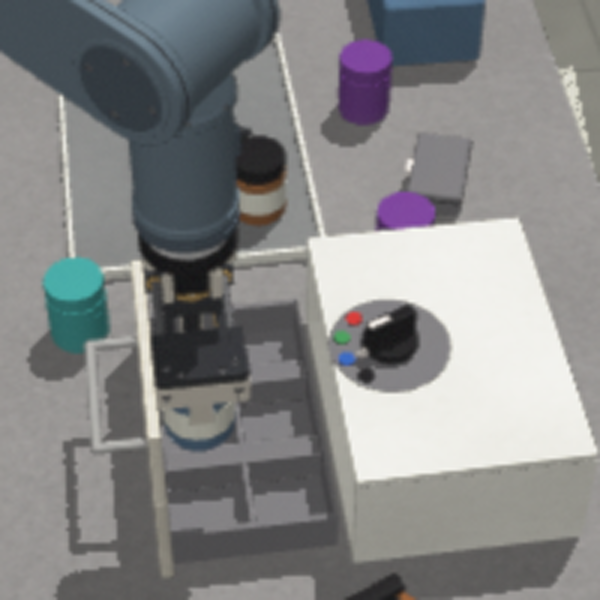

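The blue jar is held over cell2, and the side view also shows the dividers (row divider around crop (248,480)). I'll cross-check the cell position.

```bash
python3 -c "
from h import *
b=snap('side')
S=lambda x,y:np.array([x/3+190,y/3+145])
for p in((246,457),(250,485),(254,518),(240,405)): print(ray(b,S(*p),.048)[:2])
print('col div 2/1 rear edges', ray(b,S(285,462),.048),ray(b,S(283,438),.048))
print('panel',ray(b,S(150,430),.118),ray(b,S(161,432),.118))
"
```

```text
[ 0.5232966 -0.2061968]
[ 0.52396595 -0.23761811]
[ 0.5241032 -0.2733967]
[ 0.52332981 -0.14539317]
col div 2/1 rear edges [ 0.55799995 -0.21576008  0.048     ] [ 0.55917397 -0.18841464  0.048     ]
panel [ 0.43934865 -0.22056978  0.118     ] [ 0.44876074 -0.2238323   0.118     ]
```

apply_moves(
  steps=[
    [[0, -0.14, 2, 0, 0, 0], [0, 0, 2.5, 0, 0, 0], [0, 0, 2, 0, 0, 0], [0, 0, 1.5, 0, 0, 0], [0, 0, 1, 0, 0, 0], [0, 0, 0, 0, 0, 0], [0, 0, 0, 0, 0, 0], [0, 0, 0, 0, 0, 0]],
  ],
)

```text
t: 13.12
ee_pos: [0.4822, -0.2482, 0.1117]
tcp_rot: [0.001, 1.0, 0.009, 0.0]
wrist_force: [-0.3, 0.6, -1.1]
gripper_width: 0.644
grasp_force: 30.0
```

```bash
python3 -c "
from h import *
a=snap('top');b=snap('side')
A=cv2.resize(a['img'][195:275,285:400,::-1],None,fx=5,fy=5,interpolation=cv2.INTER_CUBIC)
B=cv2.resize(b['img'][210:335,205:310,::-1],None,fx=3.2,fy=3.2,interpolation=cv2.INTER_CUBIC)
H=max(A.shape[0],B.shape[0]);P=lambda i:np.pad(i,((0,H-i.shape[0]),(0,0),(0,0)))
im=np.hstack([P(B),P(A)]);print(B.shape,im.shape)
im=im[:,:];cv2.imwrite('pics/c3.png',cv2.resize(im,None,fx=.85,fy=.85) if im.shape[1]>800 else im)
cv2.imwrite('pics/raw_t3.png',a['img'][:,:,::-1]);cv2.imwrite('pics/raw_s3.png',b['img'][:,:,::-1])
"
```

```text
(400, 336, 3) (400, 911, 3)
```

View pics/c3.png

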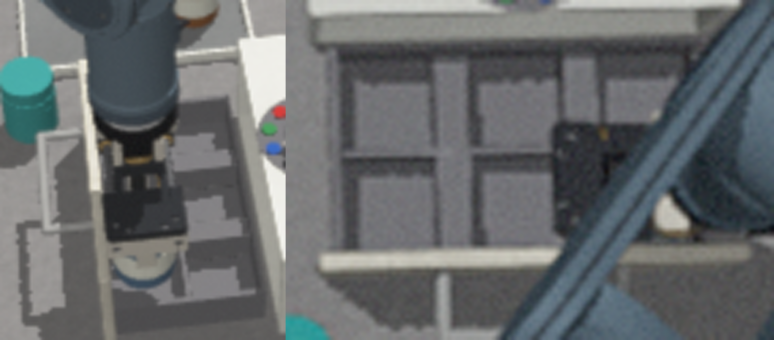

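```bash
python3 -c "
from h import *
a=snap('top')
for f in('t2.png','raw_t3.png'):
    g=cv2.cvtColor(cv2.imread('pics/'+f),cv2.COLOR_BGR2GRAY).astype(float)
    print(f,'cols303-317',g[205:264,305:316].mean(1).astype(int), )
    print('cols 335-345', g[205:264,336:346].mean(1).astype(int))
s={'intrinsics':a['intrinsics'],'rvec':a['rvec'],'tvec':a['tvec']}
for v in (229,230,231,232): print(v,ray(a,(310,v),.048))
for v in (253,255,257,259): print(v,ray(a,(310,v),.118))
"
```

```text
t2.png cols303-317 [ 79  70  57  53  65  72  71  70  69  86 113 114 112 113 113 114 114 112
 113 114 114 114 114 114 109 108 100  55  65  70  73  92 114 114 114 114
 114 112 113 112 113 114 112 113 113 113 113 111 120 151 157 145 133  92
  74  68  71  73  68]
cols 335-345 [ 76  63  49  60  72  70  71  69  77 100 113 113 111 111 113 112 113 112
 112 112 112 112 112 108 103 104  64  63  70  69  89 113 112 105 103 100
  96  95  93  90  89  91  87  85  82  79  82  83  84  86  85  85  84  81
  80  79  79  74  74]
raw_t3.png cols303-317 [ 82  71  59  55  66  73  73  73  72  89 114 116 116 116 116 115 116 116
 117 115 116 116 116 116 113 111 103  57  67  73  74  95 118 117 116 116
 116 115 116 116 115 116 115 115 116 115 115 113 122 162 194 193 178 111
  88  83  81  82  82]
cols 335-345 [ 74  63  51  62  72  73  72  71  81 102 116 114 115 114 113 115 115 114
 115 114 114 116 114 110 104 107  64  63  74  72  90 117 116 116 114 115
 114 116 114 116 116 114 117 115 116 115 113 110 149 195 194 185 142  93
  85  80  78  77  74]
229 [ 0.52216893 -0.06768529  0.048     ]
230 [ 0.51915169 -0.06766829  0.048     ]
231 [ 0.51613628 -0.0676513   0.048     ]
232 [ 0.51312271 -0.06763433  0.048     ]
253 [ 0.4459559  -0.06321731  0.118     ]
255 [ 0.44029039 -0.06318539  0.118     ]
257 [ 0.43463171 -0.06315351  0.118     ]
259 [ 0.42897985 -0.06312167  0.118     ]
```

Drawer unmoved. A sharper edge profile puts the row divider at x≈0.519 to 0.523, and both cameras agree, so cell2 is at about (0.486,-0.247). I correct and lower.

apply_moves(
  steps=[
    [[0.38, -0.1, 0, 0, 0, 0], [0, 0, 0, 0, 0, 0], [0, 0, 1, 0, 0, 0], [0, 0, 1, 0, 0, 0], [0, 0, 1, 0, 0, 0], [0, 0, 0.7, 0, 0, 0], [0, 0, 0, 0, 0, 0], [0, 0, 0, 0, 0, 0]],
  ],
)

```text
t: 13.93
ee_pos: [0.4847, -0.2462, 0.0725]
tcp_rot: [-0.001, 1.0, 0.009, -0.001]
wrist_force: [0.0, 0.2, -1.3]
gripper_width: 0.637
grasp_force: 30.0
```

```bash
python3 -c "
from h import *
go((.486,-.247,.061))"
```

```text
t13.9 tcp [ 0.4847 -0.2462  0.0725] yaw 0.019 z [-0.003  0.001 -1.   ] grip 0.64 F 30.0 w [ 0.   0.2 -1.3]
shift cm [0.14 0.08 1.15]
```

apply_moves(
  steps=[
    [[0.1, 0, 0.4, 0, 0, 0], [0, 0, 0.4, 0, 0, 0], [0, 0, 0.3, 0, 0, 0], [0, 0, 0.05, 0, 0, 0], [0, 0, 0, 0, 0, 0], [0, 0, 0, 0, 0, 0], [0, 0, 0, 0, 0, 0], [0, 0, 0, 0, 0, 0]],
  ],
)

```text
t: 14.6
ee_pos: [0.4863, -0.2467, 0.0623]
tcp_rot: [0.0, 1.0, 0.009, -0.0]
wrist_force: [-0.2, 0.4, -2.0]
gripper_width: 0.641
grasp_force: 30.0
```

apply_moves(
  steps=[
    [[0, 0, 0, 0, 0, 0], [0, 0, 0, 0, 0, 0], [0, 0, 0, 0, 0, 0], [0, 0, 0, 0, 0, 0], [0, 0, 0, 0, 0, 0], [0, 0, 0, 0, 0, 0], [0, 0, 0, 0, 0, 0], [0, 0, 0, 0, 0, 0]],
  ],
  fingers=7.6,
)

```text
t: 15.27
ee_pos: [0.4862, -0.2466, 0.0621]
tcp_rot: [-0.0, 1.0, 0.009, -0.0]
wrist_force: [-0.0, 0.4, -1.2]
gripper_width: 0.818
grasp_force: 0.0
```

apply_moves(
  steps=[
    [[0, 0, -1, 0, 0, 0], [0, 0, -2, 0, 0, 0], [0, 0, -2.5, 0, 0, 0], [0, 0, -2.5, 0, 0, 0], [0, 0, -2.5, 0, 0, 0], [0, 0, -2.5, 0, 0, 0], [0, 0, 0, 0, 0, 0], [0, 0, 0, 0, 0, 0]],
  ],
)

```text
t: 15.93
ee_pos: [0.4872, -0.2472, 0.1943]
tcp_rot: [0.001, 1.0, 0.009, 0.001]
wrist_force: [0.5, -0.6, -0.5]
gripper_width: 0.817
grasp_force: 0.0
```

```bash
python3 -c "
from h import *
a=snap('top')
for n,r in(('amber',(215,190,262,236)),('red',(170,210,225,262))):
    try: print(n,cap(a,n,r))
    except Exception as e: print(n,e)
go((.498,.265,.2)); go((.569,.159,.2))"
```

```text
amber (array([233.37184116, 211.63898917]), (np.int32(20), np.int32(20), np.int32(277)), array([0.56890767, 0.15978753, 0.084     ]))
red (array([196.3869863 , 234.89041096]), (np.int32(20), np.int32(19), np.int32(292)), array([0.49989064, 0.26667866, 0.084     ]))
t16.0 tcp [ 0.4864 -0.2466  0.1926] yaw 0.019 z [-0.    -0.001 -1.   ] grip 0.82 F 0.0 w [0.3 0.5 0.5]
shift cm [  2.12 -51.13  -0.77]
t16.0 tcp [ 0.4864 -0.2466  0.1926] yaw 0.019 z [-0.    -0.001 -1.   ] grip 0.82 F 0.0 w [0.3 0.5 0.5]
shift cm [  9.02 -40.4   -0.77]
```

apply_moves(
  steps=[
    [[0.12, -2.8, 0, 0, 0, 0], [0.12, -2.8, 0, 0, 0, 0], [0.12, -2.8, 0, 0, 0, 0], [0.12, -2.8, 0, 0, 0, 0], [0.12, -2.8, 0, 0, 0, 0], [0.12, -2.8, 0, 0, 0, 0], [0.12, -2.8, 0, 0, 0, 0], [0.12, -2.8, 0, 0, 0, 0]],
  ],
  fingers=9.3,
)

```text
t: 16.65
ee_pos: [0.4904, -0.0208, 0.1905]
tcp_rot: [-0.0, 1.0, 0.009, -0.002]
wrist_force: [-0.0, -0.3, -1.6]
gripper_width: 0.996
grasp_force: 0.0
```

apply_moves(
  steps=[
    [[0.12, -2.8, 0, 0, 0, 0], [0.12, -2.8, 0, 0, 0, 0], [0.12, -2.8, 0, 0, 0, 0], [0.12, -2.8, 0, 0, 0, 0], [0.12, -2.8, 0, 0, 0, 0], [0.12, -2.8, 0, 0, 0, 0], [0.12, -2.8, 0, 0, 0, 0], [0.12, -2.8, 0, 0, 0, 0]],
  ],
)

```text
t: 17.32
ee_pos: [0.4958, 0.2029, 0.1904]
tcp_rot: [0.0, 1.0, 0.009, -0.002]
wrist_force: [0.9, -0.0, -0.1]
gripper_width: 0.996
grasp_force: 0.0
```

apply_moves(
  steps=[
    [[0.1, -2.5, 0, 0, 0, 0], [0.1, -2, 0, 0, 0, 0], [0.1, -1.2, 0, 0, 0, 0], [0, -0.7, 0, 0, 0, 0], [0, 0, 2.5, 0, 0, 0], [0, 0, 2.5, 0, 0, 0], [0, 0, 2.5, 0, 0, 0], [0, 0, 0, 0, 0, 0]],
  ],
)

```text
t: 17.98
ee_pos: [0.4951, 0.2637, 0.1117]
tcp_rot: [0.002, 1.0, 0.009, -0.005]
wrist_force: [-0.7, -0.9, -0.4]
gripper_width: 0.999
grasp_force: 0.0
```

apply_moves(
  steps=[
    [[0, 0, 0, 0, 0, 0], [0, 0, 0, 0, 0, 0], [0, 0, 0, 0, 0, 0], [0, 0, 0, 0, 0, 0], [0, 0, 0, 0, 0, 0], [0, 0, 0, 0, 0, 0], [0, 0, 0, 0, 0, 0], [0, 0, 0, 0, 0, 0]],
  ],
)

```text
t: 18.65
ee_pos: [0.4989, 0.2658, 0.1173]
tcp_rot: [-0.0, 1.0, 0.009, -0.0]
wrist_force: [0.1, -0.5, 0.4]
gripper_width: 1.002
grasp_force: 0.0
```

```bash
python3 -c "
from h import *
go((.499,.266,.051))
snap('side','s4.png')
s=cv2.imread('pics/s4.png');cv2.imwrite('pics/s4c.png',cv2.resize(s[145:345,190:390],None,fx=3,fy=3,interpolation=cv2.INTER_CUBIC))"
```

```text
t18.6 tcp [0.4989 0.2658 0.1173] yaw 0.019 z [-0.001  0.    -1.   ] grip 1.00 F 0.0 w [ 0.1 -0.5  0.4]
shift cm [ 0.01 -0.02  6.63]
```

View pics/s4c.png

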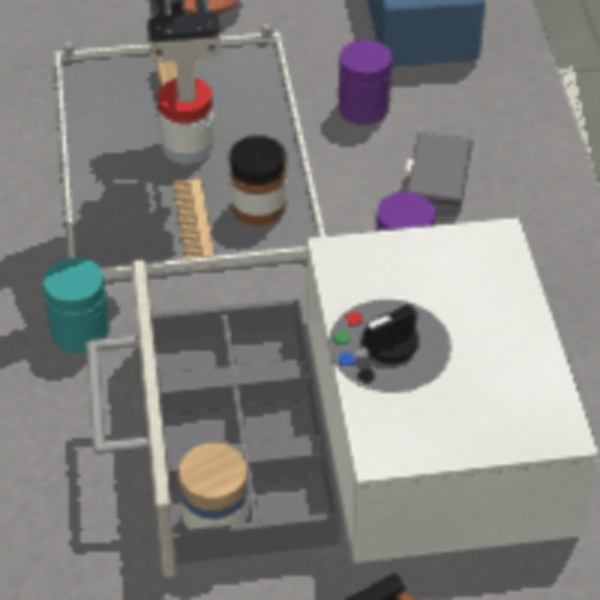

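Blue jar is standing in cell2 at crop (213,490), and the fingers are aligned over the clear jar. Gripping it now.

apply_moves(
  steps=[
    [[0, 0, 1, 0, 0, 0], [0, 0, 1.4, 0, 0, 0], [0, 0, 1.4, 0, 0, 0], [0, 0, 1.4, 0, 0, 0], [0, 0, 1, 0, 0, 0], [0, 0, 0.4, 0, 0, 0], [0, 0, 0, 0, 0, 0], [0, 0, 0, 0, 0, 0]],
  ],
)

```text
t: 19.37
ee_pos: [0.4989, 0.2657, 0.051]
tcp_rot: [0.0, 1.0, 0.009, -0.001]
wrist_force: [-0.9, 0.2, 0.2]
gripper_width: 1.001
grasp_force: 0.0
```

apply_moves(
  steps=[
    [[0, 0, 0, 0, 0, 0], [0, 0, 0, 0, 0, 0], [0, 0, 0, 0, 0, 0], [0, 0, 0, 0, 0, 0], [0, 0, 0, 0, 0, 0], [0, 0, 0, 0, 0, 0], [0, 0, 0, 0, 0, 0], [0, 0, 0, 0, 0, 0]],
  ],
  fingers=4,
)

```text
t: 20.03
ee_pos: [0.499, 0.266, 0.0514]
tcp_rot: [-0.0, 1.0, 0.009, -0.0]
wrist_force: [-0.5, 1.3, 2.5]
gripper_width: 0.637
grasp_force: 30.0
```

apply_moves(
  steps=[
    [[0, 0, -1, 0, 0, 0], [0, 0, -2, 0, 0, 0], [0, 0, -2.5, 0, 0, 0], [0, 0, -2.5, 0, 0, 0], [0, 0, -2.5, 0, 0, 0], [0, 0, -2.5, 0, 0, 0], [0, 0, -1.5, 0, 0, 0], [0, 0, -0.5, 0, 0, 0]],
  ],
)

```text
t: 20.7
ee_pos: [0.5002, 0.266, 0.2045]
tcp_rot: [-0.001, 1.0, 0.009, 0.002]
wrist_force: [1.0, -0.4, -1.5]
gripper_width: 0.639
grasp_force: 30.0
```

apply_moves(
  steps=[
    [[-0.1, 0.8, 0, 0, 0, 0], [-0.13, 2, 0, 0, 0, 0], [-0.13, 2.7, 0, 0, 0, 0], [-0.13, 2.7, 0, 0, 0, 0], [-0.13, 2.7, 0, 0, 0, 0], [-0.13, 2.7, 0, 0, 0, 0], [-0.13, 2.7, 0, 0, 0, 0], [-0.13, 2.7, 0, 0, 0, 0]],
  ],
)

```text
t: 21.37
ee_pos: [0.4907, 0.0739, 0.1993]
tcp_rot: [0.0, 1.0, 0.009, -0.002]
wrist_force: [0.6, -0.4, -1.6]
gripper_width: 0.64
grasp_force: 30.0
```

apply_moves(
  steps=[
    [[-0.13, 2.7, 0, 0, 0, 0], [-0.13, 2.7, 0, 0, 0, 0], [-0.13, 2.7, 0, 0, 0, 0], [-0.13, 2.7, 0, 0, 0, 0], [-0.13, 2.7, 0, 0, 0, 0], [-0.13, 2.7, 0, 0, 0, 0], [-0.13, 2.7, 0, 0, 0, 0], [-0.13, 2.5, 0, 0, 0, 0]],
  ],
)

```text
t: 22.03
ee_pos: [0.4842, -0.14, 0.1993]
tcp_rot: [-0.001, 1.0, 0.009, -0.002]
wrist_force: [0.9, 0.8, -2.5]
gripper_width: 0.639
grasp_force: 30.0
```

apply_moves(
  steps=[
    [[-0.1, 1.2, 0, 0, 0, 0], [-0.1, 0.5, 0, 0, 0, 0], [0, 0, 0, 0, 0, 0], [0, 0, 0, 0, 0, 0], [0, 0, 0, 0, 0, 0], [0, 0, 0, 0, 0, 0], [0, 0, 0, 0, 0, 0], [0, 0, 0, 0, 0, 0]],
  ],
)

```text
t: 22.7
ee_pos: [0.4845, -0.1548, 0.2012]
tcp_rot: [0.0, 1.0, 0.01, -0.0]
wrist_force: [0.6, -0.5, -1.8]
gripper_width: 0.64
grasp_force: 30.0
```

```bash
python3 -c "
from h import *
go((.484,-.155,.061))"
```

```text
t22.7 tcp [ 0.4845 -0.1548  0.2012] yaw 0.020 z [-0.001 -0.    -1.   ] grip 0.64 F 30.0 w [ 0.6 -0.5 -1.8]
shift cm [-0.04  0.02 14.02]
```

apply_moves(
  steps=[
    [[0, 0, 2, 0, 0, 0], [0, 0, 2.5, 0, 0, 0], [0, 0, 2.5, 0, 0, 0], [0, 0, 2, 0, 0, 0], [0, 0, 1.5, 0, 0, 0], [0, 0, 1, 0, 0, 0], [0, 0, 0.7, 0, 0, 0], [0, 0, 0.5, 0, 0, 0]],
  ],
)

```text
t: 23.37
ee_pos: [0.4844, -0.1555, 0.0737]
tcp_rot: [-0.0, 1.0, 0.01, -0.001]
wrist_force: [-0.4, -0.6, -2.1]
gripper_width: 0.638
grasp_force: 30.0
```

apply_moves(
  steps=[
    [[0, 0, 0.4, 0, 0, 0], [0, 0, 0.4, 0, 0, 0], [0, 0, 0.3, 0, 0, 0], [0, 0, 0.05, 0, 0, 0], [0, 0, 0, 0, 0, 0], [0, 0, 0, 0, 0, 0], [0, 0, 0, 0, 0, 0], [0, 0, 0, 0, 0, 0]],
  ],
)

```text
t: 24.03
ee_pos: [0.4844, -0.1558, 0.0629]
tcp_rot: [0.0, 1.0, 0.009, -0.0]
wrist_force: [0.4, -0.1, -1.6]
gripper_width: 0.641
grasp_force: 30.0
```

```bash
python3 -c "
from h import *
go((.484,-.155,.0614))"
```

```text
t24.0 tcp [ 0.4844 -0.1558  0.0629] yaw 0.019 z [-0. -0. -1.] grip 0.64 F 30.0 w [ 0.4 -0.1 -1.6]
shift cm [-0.04 -0.08  0.15]
```

Release, retreat, then check the amber jar.

apply_moves(
  steps=[
    [[0, 0, 0.1, 0, 0, 0], [0, 0, 0, 0, 0, 0], [0, 0, 0, 0, 0, 0], [0, 0, 0, 0, 0, 0], [0, 0, 0, 0, 0, 0], [0, 0, 0, 0, 0, 0], [0, 0, 0, 0, 0, 0], [0, 0, 0, 0, 0, 0]],
  ],
  fingers=7.4,
)

```text
t: 24.7
ee_pos: [0.4842, -0.1556, 0.0616]
tcp_rot: [-0.0, 1.0, 0.009, -0.0]
wrist_force: [-0.2, -0.0, -0.3]
gripper_width: 0.797
grasp_force: 0.0
```

apply_moves(
  steps=[
    [[0, 0, -1, 0, 0, 0], [0, 0, -2, 0, 0, 0], [0, 0, -2.5, 0, 0, 0], [0, 0, -2.5, 0, 0, 0], [0, 0, -2.5, 0, 0, 0], [0, 0, -2.5, 0, 0, 0], [0, 0, 0, 0, 0, 0], [0, 0, 0, 0, 0, 0]],
  ],
)

```text
t: 25.37
ee_pos: [0.4853, -0.1561, 0.1937]
tcp_rot: [0.001, 1.0, 0.009, 0.001]
wrist_force: [0.3, -0.8, 0.2]
gripper_width: 0.795
grasp_force: 0.0
```

```bash
python3 -c "
from h import *
a=snap('top')
print(cap(a,'amber',(205,185,262,240)))
go((.5685,.159,.2))"
```

```text
(array([233.45289855, 211.59057971]), (np.int32(19), np.int32(20), np.int32(276)), array([0.56905245, 0.15955143, 0.084     ]))
t25.4 tcp [ 0.4844 -0.1556  0.1921] yaw 0.019 z [-0.    -0.001 -1.   ] grip 0.80 F 0.0 w [-0.3 -0.4 -0.3]
shift cm [  9.01 -31.3   -0.81]
```

apply_moves(
  steps=[
    [[0.7, -2.45, 0, 0, 0, 0], [0.7, -2.45, 0, 0, 0, 0], [0.7, -2.45, 0, 0, 0, 0], [0.7, -2.45, 0, 0, 0, 0], [0.7, -2.45, 0, 0, 0, 0], [0.7, -2.45, 0, 0, 0, 0], [0.7, -2.45, 0, 0, 0, 0], [0.7, -2.45, 0, 0, 0, 0]],
  ],
  fingers=9.3,
)

```text
t: 26.08
ee_pos: [0.5357, 0.0428, 0.1898]
tcp_rot: [-0.0, 1.0, 0.009, -0.002]
wrist_force: [0.9, -0.3, -0.0]
gripper_width: 1.0
grasp_force: 0.0
```

apply_moves(
  steps=[
    [[0.7, -2.45, 0, 0, 0, 0], [0.7, -2.45, 0, 0, 0, 0], [0.7, -2.45, 0, 0, 0, 0], [0.7, -2.45, 0, 0, 0, 0], [0.4, -1.3, 0, 0, 0, 0], [0.2, -0.6, 0, 0, 0, 0], [0, 0, 2.5, 0, 0, 0], [0, 0, 2.5, 0, 0, 0]],
  ],
)

```text
t: 26.75
ee_pos: [0.5693, 0.1589, 0.1417]
tcp_rot: [0.0, 1.0, 0.01, 0.001]
wrist_force: [0.4, 1.1, -1.2]
gripper_width: 1.004
grasp_force: 0.0
```

apply_moves(
  steps=[
    [[0, 0, 2, 0, 0, 0], [0, 0, 0.5, 0, 0, 0], [0, 0, 0, 0, 0, 0], [0, 0, 0, 0, 0, 0], [0, 0, 0, 0, 0, 0], [0, 0, 0, 0, 0, 0], [0, 0, 0, 0, 0, 0], [0, 0, 0, 0, 0, 0]],
  ],
)

```text
t: 27.42
ee_pos: [0.5689, 0.159, 0.1174]
tcp_rot: [-0.0, 1.0, 0.009, 0.0]
wrist_force: [0.3, -0.0, -0.1]
gripper_width: 0.997
grasp_force: 0.0
```

```bash
python3 -c "
from h import *
go((.5685,.159,.051))"
```

```text
t27.4 tcp [0.5689 0.159  0.1174] yaw 0.019 z [ 0.001  0.    -1.   ] grip 1.00 F 0.0 w [ 0.3 -0.  -0.1]
shift cm [-0.04  0.    6.64]
```

apply_moves(
  steps=[
    [[0, 0, 1, 0, 0, 0], [0, 0, 1.4, 0, 0, 0], [0, 0, 1.4, 0, 0, 0], [0, 0, 1.4, 0, 0, 0], [0, 0, 1, 0, 0, 0], [0, 0, 0.4, 0, 0, 0], [0, 0, 0, 0, 0, 0], [0, 0, 0, 0, 0, 0]],
  ],
)

```text
t: 28.08
ee_pos: [0.5685, 0.159, 0.0505]
tcp_rot: [0.0, 1.0, 0.009, -0.0]
wrist_force: [-0.1, -0.2, -0.0]
gripper_width: 1.003
grasp_force: 0.0
```

apply_moves(
  steps=[
    [[0, 0, 0, 0, 0, 0], [0, 0, 0, 0, 0, 0], [0, 0, 0, 0, 0, 0], [0, 0, 0, 0, 0, 0], [0, 0, 0, 0, 0, 0], [0, 0, 0, 0, 0, 0], [0, 0, 0, 0, 0, 0], [0, 0, 0, 0, 0, 0]],
  ],
  fingers=4,
)

```text
t: 28.75
ee_pos: [0.5686, 0.1593, 0.0509]
tcp_rot: [-0.0, 1.0, 0.009, -0.0]
wrist_force: [-0.4, 2.1, 1.9]
gripper_width: 0.639
grasp_force: 30.0
```

apply_moves(
  steps=[
    [[0, 0, -1, 0, 0, 0], [0, 0, -2, 0, 0, 0], [0, 0, -2.5, 0, 0, 0], [0, 0, -2.5, 0, 0, 0], [0, 0, -2.5, 0, 0, 0], [0, 0, -2.5, 0, 0, 0], [0, 0, -1.5, 0, 0, 0], [0, 0, -0.5, 0, 0, 0]],
  ],
)

```text
t: 29.42
ee_pos: [0.5697, 0.1589, 0.204]
tcp_rot: [0.0, 1.0, 0.009, 0.002]
wrist_force: [0.7, -0.0, -1.8]
gripper_width: 0.643
grasp_force: 30.0
```

apply_moves(
  steps=[
    [[-0.33, 0.8, 0, 0, 0, 0], [-0.82, 2, 0, 0, 0, 0], [-1.03, 2.5, 0, 0, 0, 0], [-1.03, 2.5, 0, 0, 0, 0], [-1.03, 2.5, 0, 0, 0, 0], [-1.03, 2.5, 0, 0, 0, 0], [-1.03, 2.5, 0, 0, 0, 0], [-1.03, 2.5, 0, 0, 0, 0]],
  ],
)

```text
t: 30.08
ee_pos: [0.4962, -0.0216, 0.1987]
tcp_rot: [-0.0, 1.0, 0.009, -0.002]
wrist_force: [-0.2, -0.5, -1.9]
gripper_width: 0.642
grasp_force: 30.0
```

apply_moves(
  steps=[
    [[-0.82, 2, 0, 0, 0, 0], [-0.62, 1.5, 0, 0, 0, 0], [-0.31, 0.75, 0, 0, 0, 0], [0, 0, 0, 0, 0, 0], [0, 0, 0, 0, 0, 0], [0, 0, 0, 0, 0, 0], [0, 0, 0, 0, 0, 0], [0, 0, 0, 0, 0, 0]],
  ],
)

```text
t: 30.75
ee_pos: [0.482, -0.0623, 0.2004]
tcp_rot: [-0.0, 1.0, 0.01, -0.001]
wrist_force: [0.4, 0.8, -2.0]
gripper_width: 0.639
grasp_force: 30.0
```

```bash
python3 -c "
from h import *
go((.482,-.063,.061))"
```

```text
t30.8 tcp [ 0.482  -0.0623  0.2004] yaw 0.020 z [-0.001  0.    -1.   ] grip 0.64 F 30.0 w [ 0.4  0.8 -2. ]
shift cm [1.000e-02 8.000e-02 1.394e+01]
```

apply_moves(
  steps=[
    [[0, 0.05, 2, 0, 0, 0], [0, 0, 2.5, 0, 0, 0], [0, 0, 2.5, 0, 0, 0], [0, 0, 2, 0, 0, 0], [0, 0, 1.5, 0, 0, 0], [0, 0, 1, 0, 0, 0], [0, 0, 0.7, 0, 0, 0], [0, 0, 0.5, 0, 0, 0]],
  ],
)

```text
t: 31.42
ee_pos: [0.4819, -0.0634, 0.0731]
tcp_rot: [-0.0, 1.0, 0.01, -0.001]
wrist_force: [0.7, 0.0, -1.3]
gripper_width: 0.645
grasp_force: 30.0
```

apply_moves(
  steps=[
    [[0, 0, 0.4, 0, 0, 0], [0, 0, 0.4, 0, 0, 0], [0, 0, 0.3, 0, 0, 0], [0, 0, 0.05, 0, 0, 0], [0, 0, 0, 0, 0, 0], [0, 0, 0, 0, 0, 0], [0, 0, 0, 0, 0, 0], [0, 0, 0, 0, 0, 0]],
  ],
)

```text
t: 32.08
ee_pos: [0.4819, -0.0638, 0.0624]
tcp_rot: [0.0, 1.0, 0.009, -0.0]
wrist_force: [0.7, -0.2, -2.7]
gripper_width: 0.64
grasp_force: 30.0
```

```bash
python3 -c "
from h import *
go((.482,-.063,.061))"
```

```text
t32.1 tcp [ 0.4819 -0.0638  0.0624] yaw 0.019 z [-0. -0. -1.] grip 0.64 F 30.0 w [ 0.7 -0.2 -2.7]
shift cm [ 0.01 -0.08  0.14]
```

apply_moves(
  steps=[
    [[0, 0, 0.1, 0, 0, 0], [0, 0, 0, 0, 0, 0], [0, 0, 0, 0, 0, 0], [0, 0, 0, 0, 0, 0], [0, 0, 0, 0, 0, 0], [0, 0, 0, 0, 0, 0], [0, 0, 0, 0, 0, 0], [0, 0, 0, 0, 0, 0]],
  ],
  fingers=7.4,
)

```text
t: 32.75
ee_pos: [0.4817, -0.0636, 0.0611]
tcp_rot: [0.0, 1.0, 0.009, -0.0]
wrist_force: [0.8, -0.1, -0.0]
gripper_width: 0.792
grasp_force: 0.0
```

apply_moves(
  steps=[
    [[0, 0, -1, 0, 0, 0], [0, 0, -2, 0, 0, 0], [0, 0, -2.5, 0, 0, 0], [0, 0, -2.5, 0, 0, 0], [0, 0, -2.5, 0, 0, 0], [0, 0, -2.5, 0, 0, 0], [0, 0, 0, 0, 0, 0], [0, 0, 0, 0, 0, 0]],
  ],
)

```text
t: 33.42
ee_pos: [0.4828, -0.064, 0.1931]
tcp_rot: [0.001, 1.0, 0.009, 0.001]
wrist_force: [-0.6, 0.6, -0.4]
gripper_width: 0.796
grasp_force: 0.0
```

apply_moves(
  steps=[
    [[-2.15, 1.56, 0, 0, 0, 0], [-2.15, 1.56, 0, 0, 0, 0], [-2.15, 1.56, 0, 0, 0, 0], [-2.15, 1.56, 0, 0, 0, 0], [-2.15, 1.56, 0, 0, 0, 0], [-2.15, 1.56, 0, 0, 0, 0], [0, 0, 0, 0, 0, 0], [0, 0, 0, 0, 0, 0]],
  ],
  fingers=0,
)

```text
t: 34.08
ee_pos: [0.3535, -0.1597, 0.1904]
tcp_rot: [-0.001, 1.0, 0.008, -0.001]
wrist_force: [-0.3, -1.1, -0.7]
gripper_width: 0.27
grasp_force: 0.0
```

```bash
python3 -c "
from h import *
go((.355,-.16,.077))
b=snap('side','s5.png');a=snap('top')
A=cv2.resize(a['img'][170:280,280:400,::-1],None,fx=3.2,fy=3.2,interpolation=cv2.INTER_CUBIC)
B=cv2.resize(b['img'][180:345,200:340,::-1],None,fx=2.8,fy=2.8,interpolation=cv2.INTER_CUBIC)
H=max(A.shape[0],B.shape[0]);P=lambda i:np.pad(i,((0,H-i.shape[0]),(0,0),(0,0)))
cv2.imwrite('pics/c5.png',np.hstack([P(B),P(A)]))
"
```

```text
t34.1 tcp [ 0.3535 -0.1597  0.1904] yaw 0.016 z [-0.002  0.001 -1.   ] grip 0.27 F 0.0 w [-0.3 -1.1 -0.7]
shift cm [ 0.18  0.05 11.34]
```

View pics/c5.png

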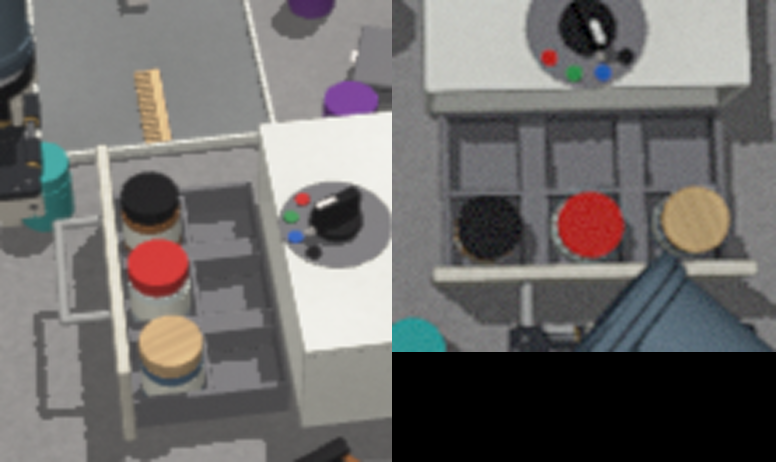

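All three jars are upright in cells 0, 1 and 2 (amber, clear, blue). Now I push the drawer shut by the bar.

apply_moves(
  steps=[
    [[0, 0, 2, 0, 0, 0], [0, 0, 2.3, 0, 0, 0], [0, 0, 2.3, 0, 0, 0], [0, 0, 2, 0, 0, 0], [0, 0, 1.5, 0, 0, 0], [0, 0, 1.2, 0, 0, 0], [0, 0, 0, 0, 0, 0], [0, 0, 0, 0, 0, 0]],
  ],
)

```text
t: 34.85
ee_pos: [0.3546, -0.1586, 0.0777]
tcp_rot: [-0.001, 1.0, 0.01, -0.001]
wrist_force: [0.3, -0.2, 0.3]
gripper_width: 0.006
grasp_force: 0.0
```

apply_moves(
  steps=[
    [[0.4, 0, 0, 0, 0, 0], [0.4, 0, 0, 0, 0, 0], [0.4, 0, 0, 0, 0, 0], [0.4, 0, 0, 0, 0, 0], [0.5, 0, 0, 0, 0, 0], [0.6, 0, 0, 0, 0, 0], [0.7, 0, 0, 0, 0, 0], [0.8, 0, 0, 0, 0, 0]],
  ],
)

```text
t: 35.52
ee_pos: [0.3968, -0.1587, 0.0782]
tcp_rot: [-0.0, 1.0, 0.009, -0.001]
wrist_force: [-1.9, 0.8, 2.3]
gripper_width: 0.004
grasp_force: 1.0
```

apply_moves(
  steps=[
    [[0.9, 0, 0, 0, 0, 0], [0.9, 0, 0, 0, 0, 0], [0.9, 0, 0, 0, 0, 0], [0.9, 0, 0, 0, 0, 0], [0.9, 0, 0, 0, 0, 0], [0.9, 0, 0, 0, 0, 0], [0.9, 0, 0, 0, 0, 0], [0.9, 0, 0, 0, 0, 0]],
  ],
)

```text
t: 36.18
ee_pos: [0.4692, -0.1572, 0.0779]
tcp_rot: [-0.0, 1.0, 0.009, -0.001]
wrist_force: [-1.9, 0.9, 1.4]
gripper_width: 0.003
grasp_force: 1.1
```

apply_moves(
  steps=[
    [[0.9, 0, 0, 0, 0, 0], [0.9, 0, 0, 0, 0, 0], [0.8, 0, 0, 0, 0, 0], [0.7, 0, 0, 0, 0, 0], [0.6, 0, 0, 0, 0, 0], [0.5, 0, 0, 0, 0, 0], [0.4, 0, 0, 0, 0, 0], [0.4, 0, 0, 0, 0, 0]],
  ],
)

```text
t: 36.85
ee_pos: [0.5207, -0.1566, 0.078]
tcp_rot: [-0.0, 1.0, 0.009, -0.001]
wrist_force: [-2.7, 0.7, -0.5]
gripper_width: 0.007
grasp_force: 0.9
```

```bash
python3 -c "
from h import *
go((.537,-.155,.077))"
```

```text
t36.9 tcp [ 0.5207 -0.1566  0.078 ] yaw 0.019 z [-0.001  0.    -1.   ] grip 0.01 F 0.9 w [-2.7  0.7 -0.5]
shift cm [ 1.63 -0.13  0.09]
```

apply_moves(
  steps=[
    [[0.3, 0, 0, 0, 0, 0], [0.3, 0, 0, 0, 0, 0], [0.25, 0, 0, 0, 0, 0], [0.2, 0, 0, 0, 0, 0], [0.2, 0, 0, 0, 0, 0], [0.15, 0, 0, 0, 0, 0], [0.15, 0, 0, 0, 0, 0], [0, 0, 0, 0, 0, 0]],
  ],
)

```text
t: 37.52
ee_pos: [0.5346, -0.1563, 0.078]
tcp_rot: [-0.0, 1.0, 0.01, -0.002]
wrist_force: [-6.7, -0.6, 2.5]
gripper_width: 0.005
grasp_force: 3.2
```

apply_moves(
  steps=[
    [[0.1, 0, 0, 0, 0, 0], [0.1, 0, 0, 0, 0, 0], [0.1, 0, 0, 0, 0, 0], [0, 0, 0, 0, 0, 0], [0, 0, 0, 0, 0, 0], [0, 0, 0, 0, 0, 0], [0, 0, 0, 0, 0, 0], [0, 0, 0, 0, 0, 0]],
  ],
)

```text
t: 38.18
ee_pos: [0.5346, -0.1562, 0.0779]
tcp_rot: [-0.0, 1.0, 0.01, -0.005]
wrist_force: [-16.5, -0.9, 8.9]
gripper_width: 0.005
grasp_force: 7.8
```

```bash
python3 -c "
from h import *
go((.537,-.155,.077))"
```

```text
t38.2 tcp [ 0.5346 -0.1562  0.0779] yaw 0.019 z [-0.01  0.   -1.  ] grip 0.01 F 7.8 w [-16.5  -0.9   8.9]
shift cm [ 0.24 -0.12  0.09]
```

apply_moves(
  steps=[
    [[-0.6, 0, 0, 0, 0, 0], [-1, 0, 0, 0, 0, 0], [-1.5, 0, 0, 0, 0, 0], [-1.5, 0, -1, 0, 0, 0], [-1, 0, -2.5, 0, 0, 0], [-1, 0, -2.5, 0, 0, 0], [-1, 0, -2.5, 0, 0, 0], [-1, 0, -2.5, 0, 0, 0]],
  ],
)

```text
t: 38.85
ee_pos: [0.4527, -0.1579, 0.1895]
tcp_rot: [0.0, 1.0, 0.009, 0.0]
wrist_force: [0.3, -0.0, -0.4]
gripper_width: 0.004
grasp_force: 0.0
```

apply_moves(
  steps=[
    [[-1.5, 0, -1, 0, 0, 0], [-2, 0, 0, 0, 0, 0], [-2, 0, 0, 0, 0, 0], [-1, 0, 0, 0, 0, 0], [0, 0, 0, 0, 0, 0], [0, 0, 0, 0, 0, 0], [0, 0, 0, 0, 0, 0], [0, 0, 0, 0, 0, 0]],
  ],
)

```text
t: 39.52
ee_pos: [0.389, -0.1592, 0.1981]
tcp_rot: [0.0, 1.0, 0.009, -0.0]
wrist_force: [-1.0, -0.3, 0.1]
gripper_width: 0.004
grasp_force: 0.0
```

```bash
python3 -c "
from h import *
go((.6617,-.1515,.134))
b=snap('side');a=snap('top')
A=cv2.resize(a['img'][150:245,285:400,::-1],None,fx=4,fy=4,interpolation=cv2.INTER_CUBIC)
B=cv2.resize(b['img'][200:345,270:370,::-1],None,fx=3.2,fy=3.2,interpolation=cv2.INTER_CUBIC)
H=max(A.shape[0],B.shape[0]);P=lambda i:np.pad(i,((0,H-i.shape[0]),(0,0),(0,0)))
cv2.imwrite('pics/c6.png',np.hstack([P(B),P(A)]))
for s,(x0,y0,x1,y1) in((a,(330,168,352,190)),(b,(303,240,330,266))):
    g=cv2.cvtColor(s['img'],cv2.COLOR_RGB2GRAY)[y0:y1,x0:x1].astype(int);print(g)
"
```

```text
t39.5 tcp [ 0.389  -0.1592  0.1981] yaw 0.019 z [-0.001 -0.    -1.   ] grip 0.00 F 0.0 w [-1.  -0.3  0.1]
shift cm [27.29 -0.26  6.4 ]
[[108 108 115 111 109 110 111  98  79  57  51  77 104 104 111 108 107 109
  109 111 110 107]
 [111 112 109 110 115 112  90  52  38  21  26  42  71  84  98 105 112 111
  113 104 112 108]
 [112 111 110 112 110  93  60  22  39  29  27  29  31  36  46  84 100 108
  110 109 106 110]
 [108 114 110 108  86  52  19  18  22  26  23  29  23  27  25  35  65  90
  107 113 113 109]
 [107 112 111  96  61  28  11  16  28  27  33  31  25  26  30  23  28  58
   98 109 111 109]
 [109 113 106  80  31  33  20  18  22  30  28  29  31  25  30  30  14  38
   75 107 112 113]
 [111 113  90  43  23  23  32  15   4  16  29  35  31  21  17  19  29  25
   46  91 110 112]
 [112 111  84  35  29  25  23  23  11  13  35  27  39  38  20  26  26  25
   27  67 107 109]
 [110 101  66  28  32  34  26  33   7   9  22  55 115 131  73  26  25  23
   28  52  90 113]
 [113  96  55  22  33  33  35  29  22  21  21  67 177 197 139  43  21  30
   29  36  84 110]
 [114  95  49  32  22  42  36  26  
[... 3320 characters left out ...]
  40  39  42  47  79]
 [124 123 124 126 127 127 118  86  64  36  27  26  22  25  24  27  27  27
   31  40  40  42  41  41  41  48  82]
 [126 125 124 124 126 128 129 127 131  73  31  25  27  27  28  28  29  31
   40  41  41  41  42  38  41  61 105]
 [121 113 113 114 121 134 153 148 138 102  45  24  27  31  39  41  41  40
   41  41  42  41  39  36  45  83 121]
 [108 102 101 102 109 125 130 132 125  97  47  30  29  33  40  40  40  40
   40  41  38  34  32  37  73 119 126]
 [102  98  99  99 102 103  90  94  86  79  62  46  35  31  28  28  32  31
   30  29  28  30  36  59  95 125 127]
 [ 91  96  98  96  94  86  80  80  78  79  76  72  62  44  35  33  32  31
   32  36  37  49  64  94 122 127 128]]
```

View pics/c6.png

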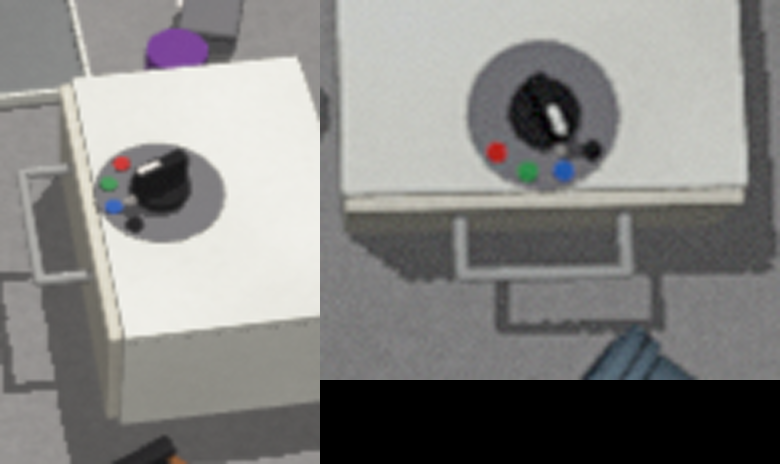

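```bash
python3 -c "
from h import *
for n,(x0,y0,x1,y1),th in(('top',(338,175,348,184),85),('side',(312,249,321,260),140)):
    s=snap(n);g=cv2.cvtColor(s['img'],cv2.COLOR_RGB2GRAY).astype(float)
    P=np.array([(*ray(s,(u,v),.160)[:2],g[v,u]-th+20) for v in range(y0,y1) for u in range(x0,x1) if g[v,u]>th])
    w=P[:,2];c=(P[:,:2]*w[:,None]).sum(0)/w.sum();d=P[:,:2]-c;C=(d*w[:,None]).T@d
    e=np.linalg.eigh(C);v=e[1][:,1];v=v*np.sign(-v[0]);print(n,len(P),c,'dir',v,'angle from -x to -y',np.arctan2(-v[1],-v[0]),np.sqrt(e[0]/w.sum()*12))
"
```

```text
top 25 [ 0.65079439 -0.15698847] dir [-0.92952921 -0.36874849] angle from -x to -y 0.37766226620836413 [0.00750647 0.02040243]
side 14 [ 0.64797905 -0.15322559] dir [-0.92925205 -0.36944638] angle from -x to -y 0.3784131787767289 [0.00577807 0.01826368]
```

Drawer shut; both views give the pointer at 0.378 rad from -x, so the dial is at about 0.54 and needs about 0.66 rad clockwise. Aligning over it with yaw 0.378.

apply_moves(
  steps=[
    [[0, 0, 0, 0, 0, -0.12], [0, 0, 0, 0, 0, -0.12], [0, 0, 0, 0, 0, -0.12], [0, 0, 0, 0, 0, 0], [2.8, 1.01, 0, 0, 0, 0], [2.8, 1.01, 0, 0, 0, 0], [2.8, 1.01, 0, 0, 0, 0], [2.8, 1.01, 0, 0, 0, 0]],
  ],
  fingers=5,
)

```text
t: 40.38
ee_pos: [0.5086, -0.155, 0.198]
tcp_rot: [-0.0, 0.983, 0.186, -0.0]
wrist_force: [-0.3, -0.2, 0.1]
gripper_width: 0.515
grasp_force: 0.0
```

apply_moves(
  steps=[
    [[2.8, 1.01, 0, 0, 0, 0], [2.8, 1.01, 0, 0, 0, 0], [2.8, 1.01, 0, 0, 0, 0], [2.8, 1.01, 0, 0, 0, 0], [1.6, 0.6, 0, 0, 0, 0], [1.6, 0.6, 0, 0, 0, 0], [0, 0, 0, 0, 0, 0], [0, 0, 0, 0, 0, 0]],
  ],
)

```text
t: 41.05
ee_pos: [0.6604, -0.1503, 0.1967]
tcp_rot: [-0.0, 0.982, 0.187, -0.001]
wrist_force: [0.1, 0.5, 0.8]
gripper_width: 0.541
grasp_force: 0.0
```

apply_moves(
  steps=[
    [[0, 0, 0, 0, 0, 0], [0, 0, 0, 0, 0, 0], [0, 0, 0, 0, 0, 0], [0, 0, 0, 0, 0, 0], [0, 0, 0, 0, 0, 0], [0, 0, 0, 0, 0, 0], [0, 0, 0, 0, 0, 0], [0, 0, 0, 0, 0, 0]],
  ],
)

```text
t: 41.72
ee_pos: [0.6602, -0.1506, 0.198]
tcp_rot: [-0.0, 0.982, 0.188, -0.0]
wrist_force: [-0.2, 0.2, 0.7]
gripper_width: 0.538
grasp_force: 0.0
```

```bash
python3 -c "
from h import *
go((.6617,-.151,.134))"
```

```text
t41.7 tcp [ 0.6602 -0.1506  0.198 ] yaw 0.379 z [-0.001 -0.    -1.   ] grip 0.54 F 0.0 w [-0.2  0.2  0.7]
shift cm [0.13 0.1  6.4 ]
```

apply_moves(
  steps=[
    [[0.13, 0.1, 0.8, 0, 0, 0], [0, 0, 1.2, 0, 0, 0], [0, 0, 1.2, 0, 0, 0], [0, 0, 1.2, 0, 0, 0], [0, 0, 1, 0, 0, 0], [0, 0, 0.6, 0, 0, 0], [0, 0, 0.3, 0, 0, 0], [0, 0, 0, 0, 0, 0]],
  ],
)

```text
t: 42.38
ee_pos: [0.6613, -0.1508, 0.1345]
tcp_rot: [-0.0, 0.982, 0.188, -0.001]
wrist_force: [-0.2, 0.3, 0.5]
gripper_width: 0.537
grasp_force: 0.0
```

apply_moves(
  steps=[
    [[0, 0, 0, 0, 0, 0], [0, 0, 0, 0, 0, 0], [0, 0, 0, 0, 0, 0], [0, 0, 0, 0, 0, 0], [0, 0, 0, 0, 0, 0], [0, 0, 0, 0, 0, 0], [0, 0, 0, 0, 0, 0], [0, 0, 0, 0, 0, 0]],
  ],
  fingers=0.5,
)

```text
t: 43.05
ee_pos: [0.6617, -0.1506, 0.1349]
tcp_rot: [-0.0, 0.982, 0.188, -0.001]
wrist_force: [-1.4, 1.2, 0.9]
gripper_width: 0.151
grasp_force: 29.9
```

```bash
python3 -c "
from h import *
go((.6617,-.151,.134));print(env.state()['torque'])"
```

```text
t43.0 tcp [ 0.6617 -0.1506  0.1349] yaw 0.379 z [-0.001  0.    -1.   ] grip 0.15 F 29.9 w [-1.4  1.2  0.9]
shift cm [-0.01  0.03  0.09]
[ 0.30665262  0.12144786 -0.0050553 ]
```

Gripped exactly on the 14 mm bar with almost no side load. Turning 0.66 rad clockwise.

apply_moves(
  steps=[
    [[0, 0, 0, 0, 0, 0.06], [0, 0, 0, 0, 0, 0.1], [0, 0, 0, 0, 0, 0.1], [0, 0, 0, 0, 0, 0.1], [0, 0, 0, 0, 0, 0.1], [0, 0, 0, 0, 0, 0.1], [0, 0, 0, 0, 0, 0.1], [0, 0, 0, 0, 0, 0]],
  ],
)

```text
t: 43.72
ee_pos: [0.6617, -0.1514, 0.135]
tcp_rot: [0.0, 0.99, -0.142, -0.0]
wrist_force: [-0.2, -0.6, -0.0]
gripper_width: 0.147
grasp_force: 29.9
```

apply_moves(
  steps=[
    [[0, 0, 0, 0, 0, 0], [0, 0, 0, 0, 0, 0], [0, 0, 0, 0, 0, 0], [0, 0, 0, 0, 0, 0], [0, 0, 0, 0, 0, 0], [0, 0, 0, 0, 0, 0], [0, 0, 0, 0, 0, 0], [0, 0, 0, 0, 0, 0]],
  ],
)

```text
t: 44.38
ee_pos: [0.6618, -0.1513, 0.135]
tcp_rot: [0.0, 0.99, -0.14, -0.0]
wrist_force: [-1.1, -2.8, 0.1]
gripper_width: 0.143
grasp_force: 29.9
```

```bash
python3 -c "
from h import *
go((.6617,-.151,.134));print(env.state()['torque'])"
```

```text
t44.4 tcp [ 0.6618 -0.1513  0.135 ] yaw -0.281 z [-0.001 -0.    -1.   ] grip 0.14 F 29.9 w [-1.1 -2.8  0.1]
shift cm [-0.01 -0.03  0.1 ]
[-0.3942213   0.23781804  0.06736704]
```

Release, rise, and retreat toward the robot.

apply_moves(
  steps=[
    [[0, 0, 0, 0, 0, 0], [0, 0, 0, 0, 0, 0], [0, 0, 0, 0, 0, 0], [0, 0, 0, 0, 0, 0], [0, 0, 0, 0, 0, 0], [0, 0, 0, 0, 0, 0], [0, 0, 0, 0, 0, 0], [0, 0, 0, 0, 0, 0]],
  ],
  fingers=5,
)

```text
t: 45.05
ee_pos: [0.6618, -0.1509, 0.1349]
tcp_rot: [0.0, 0.99, -0.14, -0.0]
wrist_force: [0.1, -0.1, -0.4]
gripper_width: 0.532
grasp_force: 0.0
```

apply_moves(
  steps=[
    [[0, 0, -0.5, 0, 0, 0], [0, 0, -1.5, 0, 0, 0], [0, 0, -2, 0, 0, 0], [0, 0, -2, 0, 0, 0], [0, 0, -1, 0, 0, 0], [0, 0, 0, 0, 0, 0], [-2, 0.6, 0, 0, 0, 0], [-2.8, 0.8, 0, 0, 0, 0]],
  ],
)

```text
t: 45.72
ee_pos: [0.6123, -0.151, 0.2033]
tcp_rot: [-0.0, 0.99, -0.14, -0.001]
wrist_force: [0.1, 0.6, 0.5]
gripper_width: 0.536
grasp_force: 0.0
```

apply_moves(
  steps=[
    [[-2.8, 0.8, 0, 0, 0, 0], [-2.8, 0.8, 0, 0, 0, 0], [-2.8, 0.8, 0, 0, 0, 0], [-2.8, 0.8, 0, 0, 0, 0], [-2.8, 0.8, 0, 0, 0, 0], [-2.8, 0.8, 0, 0, 0, 0], [-2.8, 0.8, 0, 0, 0, 0], [-2, 0.6, 0, 0, 0, 0]],
  ],
)

```text
t: 46.38
ee_pos: [0.3843, -0.1498, 0.204]
tcp_rot: [-0.0, 0.99, -0.14, -0.002]
wrist_force: [0.3, 0.2, -0.3]
gripper_width: 0.537
grasp_force: 0.0
```

apply_moves(
  steps=[
    [[0, 0, 0, 0, 0, 0], [0, 0, 0, 0, 0, 0], [0, 0, 0, 0, 0, 0], [0, 0, 0, 0, 0, 0], [0, 0, 0, 0, 0, 0], [0, 0, 0, 0, 0, 0], [0, 0, 0, 0, 0, 0], [0, 0, 0, 0, 0, 0]],
  ],
)

```text
t: 47.05
ee_pos: [0.3874, -0.1507, 0.205]
tcp_rot: [-0.0, 0.99, -0.14, -0.001]
wrist_force: [0.2, 0.2, 0.1]
gripper_width: 0.537
grasp_force: 0.0
```

```bash
python3 -c "
from h import *
go(None)
b=snap('side');a=snap('top')
A=cv2.resize(a['img'][150:245,285:400,::-1],None,fx=4,fy=4,interpolation=cv2.INTER_CUBIC)
B=cv2.resize(b['img'][200:345,270:370,::-1],None,fx=3.2,fy=3.2,interpolation=cv2.INTER_CUBIC)
H=max(A.shape[0],B.shape[0]);P=lambda i:np.pad(i,((0,H-i.shape[0]),(0,0),(0,0)))
cv2.imwrite('pics/c7.png',np.hstack([P(B),P(A)]))
"
```

```text
t47.0 tcp [ 0.3874 -0.1507  0.205 ] yaw -0.281 z [-0.001  0.    -1.   ] grip 0.54 F 0.0 w [0.2 0.2 0.1]
```

View pics/c7.png

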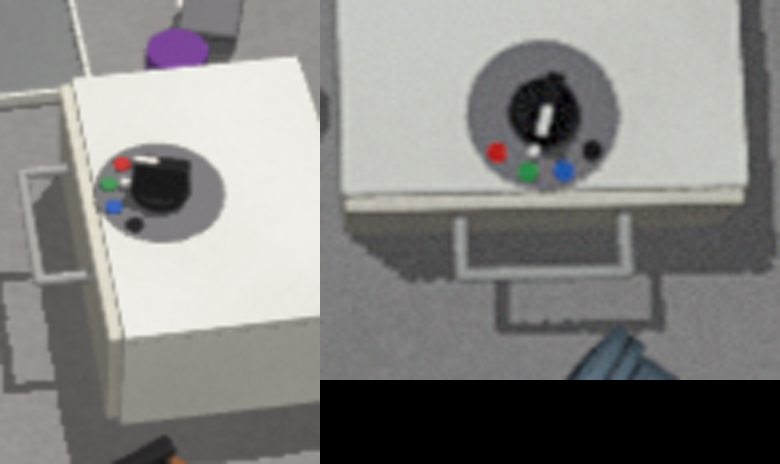

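The pointer now lines up with the green mark at crop (528,172) and the drawer is flush. Handing in.

```bash
python3 -c "
from h import *
print(workorder.close_job())"
```

```text
the job is handed in; nothing more can be done
None
```

The job is handed in: the amber, clear and blue jars (the only listed ones present) stood upright in drawer cells 0, 1 and 2 before I pushed the drawer fully shut, and the dial was then turned to the green mark; no verdict was returned.

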